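# Pack the water-sampling case

### The arm

A 7-joint arm with a two-finger parallel gripper is mounted at the origin on the work surface. World frame = base frame: x ahead of the robot, y to its left, z up, the work surface at z = 0. Lengths are in m, angles in rad, forces in N, time in s.
With the tool pointing down it reaches from about 0.4 to 0.9 m from the base axis. Payload 5.5 kg.
Tool frame: the origin (TCP) lies midway between the tips of the shut fingers; the grasp point (between the pads) lies 19 mm behind it (bot.hold_point_z is the distance from the TCP to the grasp point, in m); z points along the fingers, y is the line along which they close (so a half turn about z gives the same grasp; the last joint's range is limited). The gripper opens to 92 mm and grips with 3 to 60 N. Pads are 19 mm wide; open, the fingers measure 130 mm over their backs; the gripper's body (75 mm by 190 mm) begins 47 mm behind the grasp point.
Start: joints at [1.493, 0.501, -0.427, 1.55, 0.221, 1.138, -0.21], TCP at [0.217, -0.613, 0.227] pointing down, gripper open.
Joint ranges: [-2.88, 2.88], [-0.31, 2.03], [-1.54, 1.56], [0.2, 2.42], [-1.41, 4.55], [0.19, 2.02], [-2.57, 2.57]. Speed limits (rad/s): [2.57, 2.57, 3.14, 3.14, 3.14, 3.14, 3.14].

### API

Orientations are given as a unit quaternion [x, y, z, w].
In Python, from workcell import status, optics, ticket, bot gives the robot as it stands.
- The arm moves only by the tool send_rows, never from a script. Its argument "targets" is a list of rows, each a list of 7 numbers: the turn, a rotation vector about the tool's x, y, z normalised to -1 to 1, where 1 is 60 degrees, then the shift along the tool's x, y, z normalised to -1 to 1, where 1 is 0.1 m, then the opening, from -1 (shut) to 1 (fully open). A call has 1 to 5 rows; each row is the pose to reach, as a shift and turn from the pose commanded when the call began, along the tool's axes at that moment; what a row does not reach only later rows make up. A row lasts 1/12 s, in which the tool goes at most 41.7 mm and 7.16 degrees, less where a joint would pass 70% of its speed; a pose out of reach is approached as far as the arm can. A call with a number of a shift or a turn outside -1 to 1 is refused whole. A call with a gripper value outside its range is refused whole. The fingers move at their own pace and stop on an object; "grip_force" is the grip in N (left out, the last holds). Time passes only in rows, so rows that repeat a pose let the fingers close. It gives the time, the measured TCP pose, the force, the opening and the grip force at its end, in the units of the state.
- status.sense(): the state, without advancing time (a new reading comes with each control period).
- optics.capture(name): name is "side" or "top" or "wrist"; returns the picture (480x640x3 uint8, blue, green, red); there is no depth.
- optics.calibration(name): a dict with "fx", "fy", "cx", "cy" (pixels), "k1" (the pictures are not rectified: a ray, as slopes to the right and down, at radius r is drawn at 1 + k1 r^2 times it, then the intrinsics apply), "origin" and "orientation" of the camera in the world. Camera axes: x right, y down, z forward; pixel columns grow to the right and rows downward; lengths in m; the calibration is good to about 2 mm. A picture is of the moment at which its call begins: read the wrist's pose just before it. calibration takes no time and is no camera call; for the wrist camera it gives the pose at the moment of the call.
- ticket.close_job(): hands the job in; it is judged then, once.
The state is a dict: "t": time; "joint_positions": joint angles; "dq": joint speeds; "joint_torque": joint torques, N m; "tool_pos": TCP position; "tcp_rot": TCP orientation; "ft_force": force on the tool from outside, world axes, zero at the start; "ft_torque": the same for the moment, N m; "gripper_width": opening from 0.0 (shut) to 1.0 (fully open); "gripper_force": force on a finger pad.
Only numpy, scipy, OpenCV 4.12 (cv2) and the standard library are available. Lean on these libraries where they do the work, as an engineer would, in place of code of your own. Each camera call takes 0.05 s, during which the arm holds its last target. There are 200 camera calls.

### The job

Pack the water-sampling case: swing its lid up past the balance point so that it stays open by itself and leave it open, stand every sample bottle from the tray upright in the case's wide bay, and for each bottle lay one culture dish flat in the square bay beside it. The dishes come out of the dispenser one at a time: swing its lever right to the stop, then let it spring fully back, once for each dish, and feed no more dishes than there are bottles. The dishes are thin polystyrene, so hold them lightly, and leave the mug, the wash bottle and the black meter cap where they stand.

Things in the scene. Friction and masses are not known exactly. Their poses are not given: they have to be found in the camera images.
- case: Black plastic instrument case, fixed, 200 (x) x 300 (y) x 45 mm high without lid; origin at the centre of its underside, x towards the hinge. Walls and floor 4 mm. Foam with two pen meters (to 49 mm high) fills x over +36 mm. The rest, x -96 to +36, is parted by a 4 mm wall at y +36 (40 mm high) into the wide bay for bottles (y -146 to +34) and the square bay for dishes (y +38 to +146).
- bottle_bay (a point): Centre of the floor of the wide bottle bay (132 x 180 mm), at x -30, y -56, z 4 mm in the case frame; its axes are those of the case.
- dish_bay (a point): Centre of the floor of the square dish bay (132 x 108 mm), at x -30, y +92, z 4 mm in the case frame; its axes are those of the case. Its walls are 41 mm high over its floor (the parting wall 36 mm), so up to three dishes may be stacked in it under the 25 mm deep lid.
- lid (a joint): Angle of the case's lid (200 x 300 x 25 mm, 0.42 kg, hinged along the case's y axis): 0 shut, 1.85 rad fully open against its stop, leaning back. Below about 1.4 rad it falls shut, above it falls open and stays. About 2 N at the tab lifts it. No catch holds it.
- lid_hinge (a point): Mid-point of the lid's hinge line, at x +100, y 0, z 45 mm in the case frame; axes of the case. The lid turns about its y axis.
- lid_tab (a point): Centre of the grey lift tab on the middle of the lid's front edge, 34 mm long, 24 mm wide (along the hinge), 14 mm thick; with the lid shut it lies level 56 mm above the desk, 217 mm before the hinge line and 11 mm above it. Axes turn with the lid (x from tab to hinge). Pinched across its 24 mm from above, it turns between the fingers as the lid rises; clear desk below it.
- dispenser: Lever-operated culture-dish dispenser, fixed: a white base 30 mm high with a square clear magazine (66 mm outside, top at 118 mm, small black knob to 130 mm) holding 5 dishes. Origin below the magazine's axis on the desk; it feeds a dish towards its own -x. Base from x -45 to +160, y -45 to +45 mm; lever on its -y side. Only the lever can bring dishes out.
- ledge (a point): Where the centre of a dish's underside lies after a full stroke: on a steel tongue only 36 mm wide, so the 50 mm dish overhangs it along y and can be pinched there from above; x -95, y 0, z 30 mm in the dispenser frame, axes of the dispenser. A 4 mm lip ends the tongue 31 mm further out. Clear it before the next stroke.
- feed_lever (a joint): Sprung lever of the dispenser: 0 at rest, 1.2 rad at its stop; turns about the vertical through lever_pivot, clockwise from above. A full stroke pushes the lowest dish out onto the ledge (a short one leaves it short); let go, the spring takes the lever back and the next dish drops. It needs about 2 N at the knob at first, up to 6 N near the stop.
- lever_pivot (a point): On the lever's turning axis, 72 mm above the desk, at x +20, y -70 mm in the dispenser frame; axes of the dispenser.
- lever_knob (a point): Middle of the upright black knob at the lever's end, 18 mm in diameter, from 50 to 95 mm above the desk, centre at 72 mm; 105 mm from the pivot axis. At rest it lies from the pivot in the direction (+0.565, -0.825) of the dispenser frame, at the stop in the direction (-0.565, -0.825).
- dish1_c (a point): Centre of culture dish 1: round, flat, cream polystyrene, 50 mm diameter, 14 mm high, 22 g, z along its axis. Dish 1 is the lowest in the magazine at the start, dish 5 the highest, and they come out in that order. It cracks if the two fingers together press on it with more than 120 N (60 N of grip).
- dish2_c (a point): Centre of culture dish 2: round, flat, cream polystyrene, 50 mm diameter, 14 mm high, 22 g, z along its axis. Dish 1 is the lowest in the magazine at the start, dish 5 the highest, and they come out in that order. It cracks if the two fingers together press on it with more than 120 N (60 N of grip).
- dish3_c (a point): Centre of culture dish 3: round, flat, cream polystyrene, 50 mm diameter, 14 mm high, 22 g, z along its axis. Dish 1 is the lowest in the magazine at the start, dish 5 the highest, and they come out in that order. It cracks if the two fingers together press on it with more than 120 N (60 N of grip).
- dish4_c (a point): Centre of culture dish 4: round, flat, cream polystyrene, 50 mm diameter, 14 mm high, 22 g, z along its axis. Dish 1 is the lowest in the magazine at the start, dish 5 the highest, and they come out in that order. It cracks if the two fingers together press on it with more than 120 N (60 N of grip).
- dish5_c (a point): Centre of culture dish 5: round, flat, cream polystyrene, 50 mm diameter, 14 mm high, 22 g, z along its axis. Dish 1 is the lowest in the magazine at the start, dish 5 the highest, and they come out in that order. It cracks if the two fingers together press on it with more than 120 N (60 N of grip).
- bottle1_c (a point): Centre (26 mm above its foot) of sample bottle 1: squat round white 60 ml bottle with a blue screw cap (37 mm wide, top 14 mm), 44 mm diameter, 52 mm high, about 65 g, z along its axis; stands on the tray's floor (4 mm) at the start. Two or three of the bottles are there, the rest are absent.
- bottle2_c (a point): Centre (26 mm above its foot) of sample bottle 2: squat round white 60 ml bottle with a blue screw cap (37 mm wide, top 14 mm), 44 mm diameter, 52 mm high, about 65 g, z along its axis; stands on the tray's floor (4 mm) at the start. Two or three of the bottles are there, the rest are absent.
- bottle3_c (a point): Centre (26 mm above its foot) of sample bottle 3: squat round white 60 ml bottle with a blue screw cap (37 mm wide, top 14 mm), 44 mm diameter, 52 mm high, about 65 g, z along its axis; stands on the tray's floor (4 mm) at the start. Two or three of the bottles are there, the rest are absent.
- tray: Beige tray, fixed, 270 x 130 mm, floor 4 mm thick, rim 10 mm high; origin at the centre of its underside, x along its length.
- mug: Frosted plastic measuring mug, 76 mm diameter, 85 mm high, loose, to be left alone; origin at the centre of its underside.
- wash_bottle: Wash bottle with a bent spout, 60 mm diameter, 176 mm high, loose, to be left alone; origin at the centre of its underside.
- meter_cap: Black tapered cap of a pen meter, 28 mm diameter, 42 mm high, loose, to be left alone; origin at the centre of its underside.
Mind the look-alikes: they are no part of the job. What is shaped like the part that bears bottle2_c but green is not meant.

How it is judged:
By the outcome, as a careful person would: the job done as asked, in the order asked, and still so for the second after the job is handed in, with the robot touching nothing.
Of bottle1, bottle2, bottle3 only 2 to 3 are there at a start; the rules pass over those that are not, and their reading is None.
At some moment in a run one of bottle1, bottle2, bottle3 may be knocked a few centimetres aside while the robot is not near it.
Once in a run the grip may slacken for a moment while it holds something.
It also fails if it takes over 210 s, if anything falls off the work surface, if the arm or the gripper's body presses on something with over 40 N, if the wrist force passes 120 N, or if a joint passes its speed limit or range.

## Working session

There is one attempt and no reset: what is moved stays moved. The work goes in short steps, Python scripts to look and compute and a tool call to move; the robot and the scene stay as the last step left them, time stands still between calls to the robot, and variables do not carry over. Pictures are saved under pics/ and viewed, at most 14 in all, crops included, and the job is handed in when it is done.

Besides the shell and the picture viewer there is one more tool, called after "Emit:" by a JSON object that holds its "method" and its "body". send_rows: Moves the arm, as the interface text tells. Scaled input: -1 to 1 covers 0.1 m each way for a shift and 60 degrees each way for a turn. Its arguments: {"type":"object","properties":{"targets":{"type":"array","items":{"type":"array","items":{"type":"number","minimum":-1,"maximum":1}}},"grip_force":{"type":"number"}},"required":["targets"]}

```bash
ls; mkdir -p pics; python3 - <<'E'
from workcell import status, optics, ticket, bot
import cv2
for n in("top","side"):
    cv2.imwrite(f"pics/{n}0.png",optics.capture(n)); print(n,optics.calibration(n))
print(optics.calibration("wrist"))
print(status.sense(), bot.hold_point_z)
E
```

```text
pics
top {'fx': 559.5783544617481, 'fy': 559.5783544617481, 'cx': 324.5694226078707, 'cy': 251.5095037434145, 'k1': -0.18185433823418937, 'origin': array([ 4.69451697e-01, -1.13007319e-03,  1.19496753e+00]), 'orientation': array([-0.70024385,  0.71055552, -0.04320138,  0.05387985])}
side {'fx': 450.5966198220337, 'fy': 450.5966198220337, 'cx': 319.9216565587976, 'cy': 245.87060295582668, 'k1': 0.014405310274646647, 'origin': array([ 0.40674369, -0.86367607,  0.67744189]), 'orientation': array([ 0.86976488, -0.11063052,  0.04845083, -0.47845841])}
{'fx': 331.9641624782623, 'fy': 331.9641624782623, 'cx': 320.4125710669699, 'cy': 240.87985769334324, 'k1': -0.020017288805574903, 'origin': array([ 0.29027904, -0.58748681,  0.38417893]), 'orientation': array([ 0.80857366, -0.57059519, -0.08350775,  0.11685985])}
{'t': 0.1, 'joint_positions': array([ 1.49321169,  0.50176093, -0.42678898,  1.55133913,  0.22080572,
        1.13827249, -0.21032127]), 'dq': array([ 0.00060077, -0.00143607, -0.00049162, -0.00177036,  0.00010095,
       -0.00197344, -0.00060112]), 'joint_torque': array([-1.11106317e-02, -5.67873323e+01, -5.83861738e+00, -2.79916960e+01,
       -6.90303021e-02,  2.40971736e-02,  5.25431176e-05]), 'tool_pos': array([ 0.21699296, -0.61205255,  0.22577876]), 'tcp_rot': array([ 9.85516935e-01,  1.69574832e-01, -1.19037148e-04, -8.56013695e-04]), 'ft_force': array([0.04928144, 0.04863601, 0.27425183]), 'ft_torque': array([ 0.00664176, -0.01439427,  0.04229073]), 'gripper_force': 0.0, 'gripper_width': 1.0028797268748877} 0.0188
```

View pics/top0.png

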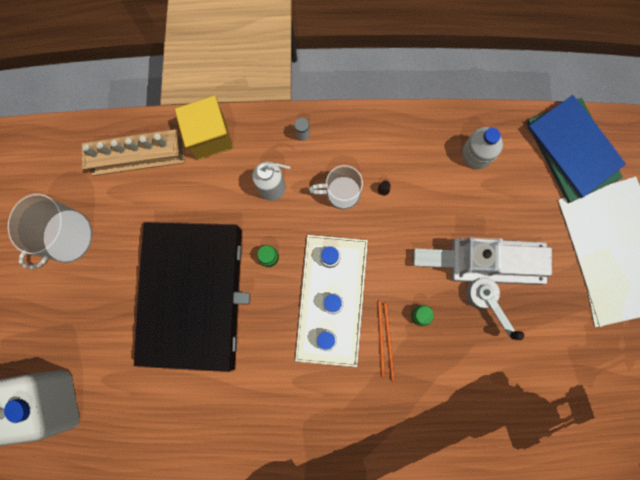

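View pics/side0.png

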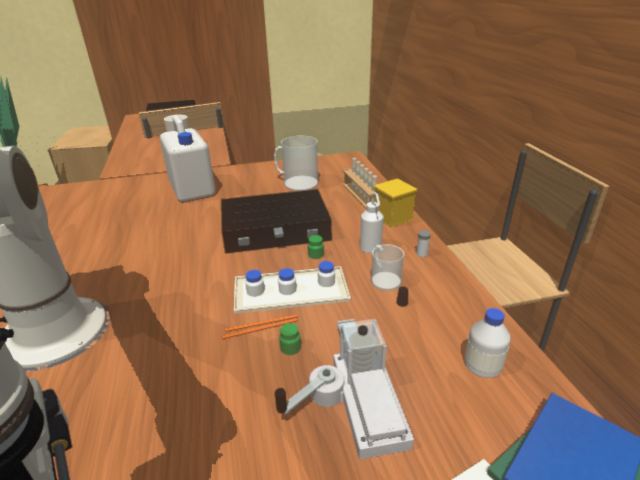

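Top view: the case has its lid tab at (242,298) and its hinge on the left. There are three blue-capped bottles at (330,256), (333,303) and (326,341). The dispenser magazine is near (487,255), its ledge near (433,257), and the knob at (517,336).

```bash
cat > h.py <<'E'
import numpy as np, cv2
from scipy.spatial.transform import Rotation as R
from workcell import status, optics, ticket, bot
def ray(c,px):
    px=np.atleast_2d(np.float64(px))
    K=np.array([[c["fx"],0,c["cx"]],[0,c["fy"],c["cy"]],[0,0,1]])
    n=cv2.undistortPoints(px[:,None],K,np.array([c["k1"],0,0,0,0.]))[:,0]
    return np.array(c["origin"]),R.from_quat(c["orientation"]).apply(np.c_[n,np.ones(len(n))])
def onplane(c,px,z):
    o,d=ray(c,px); return o+d*((z-o[2])/d[:,2])[:,None]
def blobs(mask,amin=30):
    cs,_=cv2.findContours(mask.astype(np.uint8)*255,cv2.RETR_EXTERNAL,cv2.CHAIN_APPROX_NONE)
    return sorted([c for c in cs if cv2.contourArea(c)>amin],key=cv2.contourArea,reverse=True)
def box(im,x0,y0,x1,y1,m):
    k=np.zeros(im.shape[:2],bool);k[y0:y1,x0:x1]=True;return m&k
def plan(target,quat=None,s=None):
    "tool-frame shift (0.1 m units) and turn (60 deg units) from measured pose to target TCP"
    s=s or status.sense();r=R.from_quat(s["tcp_rot"])
    t=np.zeros(3) if quat is None else (r.inv()*R.from_quat(quat)).as_rotvec()/np.radians(60)
    return np.round(np.r_[t,r.inv().apply(np.array(target)-s["tool_pos"])/.1],3)
def bottles(im=None,c=None,z=.056):
    im=optics.capture("top") if im is None else im
    c=c or optics.calibration("top");hsv=cv2.cvtColor(im,cv2.COLOR_BGR2HSV)
    m=(abs(hsv[...,0].astype(int)-113)<12)&(hsv[...,1]>150)&(hsv[...,2]>80)
    out=[]
    for b in blobs(m,60):
        (u,v),rad=cv2.minEnclosingCircle(b); 
        p=onplane(c,[[u,v]],z)[0]; out.append((round(u),round(v),round(rad,1),p.round(4)))
    return out
E
python3 - <<'E'
from h import *
im=cv2.imread("pics/top0.png");c=optics.calibration("top")
hsv=cv2.cvtColor(im,cv2.COLOR_BGR2HSV)
for b in bottles(im):print("b",b)
m=box(im,120,210,260,385,im.max(2)<60)
b=blobs(m,500)[0];q=cv2.boxPoints(cv2.minAreaRect(b));print("case",q.round(1).tolist(),onplane(c,q,.07).round(4).tolist())
sat=hsv[...,1]
m=box(im,232,288,256,308,(sat<60)&(im.max(2)>70))
for b in blobs(m,20)[:2]:
    q=cv2.boxPoints(cv2.minAreaRect(b));print("tab",q.round(1).tolist(),onplane(c,[q.mean(0)],.063).round(4))
m=box(im,400,225,565,300,(sat<60)&(im.max(2)>90))
for b in blobs(m,100)[:3]:
    q=cv2.boxPoints(cv2.minAreaRect(b));print("disp",q.round(1).tolist(),onplane(c,q,.03).round(4).tolist())
m=box(im,505,325,530,345,im.max(2)<50)
for b in blobs(m,20)[:2]:
    q=cv2.minEnclosingCircle(b);print("knob",q,onplane(c,[q[0]],.095).round(4))
m=box(im,478,245,498,263,im.max(2)<70)
for b in blobs(m,10)[:2]:
    q=cv2.minEnclosingCircle(b);print("magknob",q,onplane(c,[q[0]],.13).round(4))
cv2.imwrite("pics/crop1.png",np.hstack([cv2.resize(im[220:380,120:270],None,fx=2.6,fy=2.6),cv2.resize(im[220:380,405:560],None,fx=2.5,fy=2.6)]))
E
```

```text
b (577, 145, 50.7, array([ 0.8559, -0.5436,  0.056 ]))
b (15, 410, 11.1, array([0.2896, 0.6917, 0.056 ]))
b (332, 303, 8.2, array([0.522, 0.001, 0.056]))
b (329, 255, 8.2, array([0.6198, 0.0052, 0.056 ]))
b (326, 340, 8.2, array([0.4463, 0.0154, 0.056 ]))
b (492, 135, 7.3, array([ 0.8756, -0.3503,  0.056 ]))
case [[133.3000030517578, 365.70001220703125], [140.89999389648438, 220.10000610351562], [241.39999389648438, 225.3000030517578], [233.8000030517578, 371.0]] [[0.3954, 0.4094, 0.07], [0.6978, 0.4, 0.07], [0.6822, 0.1852, 0.07], [0.3865, 0.1998, 0.07]]
tab [[233.0, 292.0], [249.0, 292.0], [249.0, 303.0], [233.0, 303.0]] [[0.5343 0.1863 0.063 ]]
disp [[414.0, 237.0], [551.0, 237.0], [551.0, 299.0], [414.0, 299.0]] [[0.6587, -0.1741, 0.03], [0.6547, -0.4751, 0.03], [0.5208, -0.4664, 0.03], [0.5278, -0.1697, 0.03]]
knob ((516.0, 335.0), 6.082862854003906) [[ 0.4483 -0.3634  0.095 ]]
magknob ((486.68182373046875, 253.31817626953125), 4.047844409942627) [[ 0.6083 -0.3008  0.13  ]]
```

View pics/crop1.png

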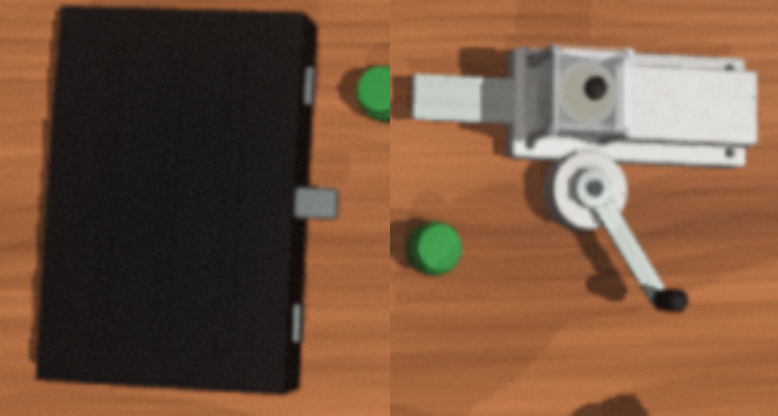

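```bash
python3 - <<'E'
from h import *
c=optics.calibration("top")
def fit(local,world):
    L=np.array(local);W=np.array(world)[:,:2];l0=L.mean(0);w0=W.mean(0)
    a=np.angle(((W-w0)@[1,1j]*np.conj((L-l0)@[1,1j])).sum())
    M=np.array([[np.cos(a),-np.sin(a)],[np.sin(a),np.cos(a)]]);t=w0-M@l0
    print("yaw",np.degrees(a).round(2),"org",t.round(4),"res mm",((W-(L@M.T+t))*1000).round(1).tolist())
    return M,t
px=[[143.8,223.1],[237,225.4],[134.2,366.2],[229,370.8]]
loc=[[.1,-.15],[-.1,-.15],[.1,.15],[-.1,.15]]
W=onplane(c,px,.07)
W=np.vstack([W]);M,t=fit(loc,W)
for n,p in dict(tab=(-.117,0),hinge=(.1,0),bb=(-.03,-.056),db=(-.03,.092)).items():print(n,(M@p+t).round(4))
print("tabmeas",onplane(c,[[243,298]],.063).round(4))
W=np.vstack([onplane(c,[[486.7,253.3]],.13),onplane(c,[[414.6,257.5]],.032),onplane(c,[[516,335.5]],.095),onplane(c,[[486.6,291.9]],.1)])
M,t=fit([[0,0],[-.128,0],[.0793,-.1566],[.02,-.07]],W)
for n,p in dict(ledge=(-.095,0),pivot=(.02,-.07),k0=(.0793,-.1566),k1=(-.0393,-.1566)).items():print(n,(M@p+t).round(4))
E
```

```text
yaw 87.29 org [0.5387 0.3012] res mm [[-2.0, -0.7], [-1.6, 0.2], [0.9, -0.7], [2.7, 1.3]]
tab [0.5332 0.1843]
hinge [0.5434 0.4011]
bb [0.5932 0.2686]
db [0.4454 0.2756]
tabmeas [[0.5333 0.1822 0.063 ]]
yaw -94.71 org [ 0.6073 -0.2975] res mm [[1.1, -3.3], [-3.1, -3.5], [2.6, 0.4], [-0.7, 6.5]]
ledge [ 0.6151 -0.2029]
pivot [ 0.5359 -0.3117]
k0 [ 0.4447 -0.3637]
k1 [ 0.4544 -0.2455]
```

Emit:
{"method": "send_rows", "body": {"targets": [[0, 0, -0.55, 0.87, -1, 0, 0], [0, 0, -0.55, 0.87, -1, 0, 0], [0, 0, -0.55, 0.87, -1, 0, 0], [0, 0, -0.55, 0.87, -1, 0, 0], [0, 0, -0.55, 0.87, -1, 0, 0]], "grip_force": 20}}

```text
t: 0.52
tool_pos: [0.2682, -0.485, 0.2267]
tcp_rot: [0.894, 0.448, 0.0, -0.001]
ft_force: [-0.5, -1.0, 0.3]
gripper_width: 0.689
gripper_force: 0.0
```

Emit:
{"method": "send_rows", "body": {"targets": [[0, 0, -0.58, 1, -0.28, 0, 0], [0, 0, -0.58, 1, -0.28, 0, 0], [0, 0, -0.58, 1, -0.28, 0, 0], [0, 0, -0.58, 1, -0.28, 0, 0], [0, 0, -0.58, 1, -0.28, 0, 0]]}}

```text
t: 0.93
tool_pos: [0.3052, -0.3909, 0.2267]
tcp_rot: [0.72, 0.694, -0.0, -0.0]
ft_force: [-0.2, 0.9, -0.4]
gripper_width: 0.501
gripper_force: 0.0
```

Emit:
{"method": "send_rows", "body": {"targets": [[0, 0, 0, 1, 0.34, 0, 0], [0, 0, 0, 1, 0.34, 0, 0], [0, 0, 0, 1, 0.34, 0, 0]]}}

```text
t: 1.18
tool_pos: [0.3442, -0.2903, 0.2265]
tcp_rot: [0.722, 0.691, 0.001, -0.001]
ft_force: [0.2, 0.8, -0.5]
gripper_width: 0.502
gripper_force: 0.0
```

Emit:
{"method": "send_rows", "body": {"targets": [[0, 0, 0, 1, 0.34, 0, 0], [0, 0, 0, 1, 0.34, 0, 0], [0, 0, 0, 1, 0.34, 0, 0]]}}

```text
t: 1.43
tool_pos: [0.3827, -0.1918, 0.2268]
tcp_rot: [0.722, 0.692, 0.0, -0.0]
ft_force: [0.4, -0.2, 0.7]
gripper_width: 0.501
gripper_force: 0.0
```

Emit:
{"method": "send_rows", "body": {"targets": [[0, 0, 0, 1, 0.34, 0, 0], [0, 0, 0, 1, 0.34, 0, 0], [0, 0, 0, 1, 0.34, 0, 0]]}}

```text
t: 1.68
tool_pos: [0.4213, -0.0935, 0.2271]
tcp_rot: [0.722, 0.692, 0.001, 0.0]
ft_force: [0.5, -0.7, 0.7]
gripper_width: 0.497
gripper_force: 0.0
```

Emit:
{"method": "send_rows", "body": {"targets": [[0, 0, 0, 1, 0.34, 0, 0], [0, 0, 0, 1, 0.34, 0, 0], [0, 0, 0, 1, 0.34, 0, 0]]}}

```text
t: 1.93
tool_pos: [0.4599, 0.0049, 0.2271]
tcp_rot: [0.722, 0.692, 0.001, -0.0]
ft_force: [-0.3, 0.3, 0.0]
gripper_width: 0.501
gripper_force: 0.0
```

```bash
cat > w.py <<'E'
from h import *
import sys
s=status.sense();c=optics.calibration("wrist");im=optics.capture("wrist")
cv2.imwrite("pics/%s.png"%sys.argv[1],im)
print(s["t"],s["tool_pos"].round(4),s["tcp_rot"].round(4),s["joint_positions"].round(2),s["ft_force"].round(1),s["gripper_width"].round(3))
E
python3 w.py w1; python3 - <<'E'
from h import *
y=np.radians(87.3)/2
print(plan([.533,.180,.037],[np.cos(y),np.sin(y),0,0]))
E
```

```text
[ 0.003 -0.004  0.008  1.737  0.647  1.915]Traceback (most recent call last):
  File "w.py", line 5, in <module>
    print(s["t"],s["tool_pos"].round(4),s["tcp_rot"].round(4),s["joint_positions"].round(2),s["ft_force"].round(1),s["gripper_width"].round(3))
                                                                                                                   ^^^^^^^^^^^^^^^^^^^^^^^^
AttributeError: 'float' object has no attribute 'round'
```

Emit:
{"method": "send_rows", "body": {"targets": [[0, 0, 0, 0.9, 0.33, 0.2, 0], [0, 0, 0, 0.9, 0.33, 0.2, 0], [0, 0, 0, 0.9, 0.33, 0.2, 0], [0, 0, 0, 0.9, 0.33, 0.2, 0]]}}

```text
t: 2.32
tool_pos: [0.4961, 0.0932, 0.2061]
tcp_rot: [0.721, 0.693, 0.001, -0.002]
ft_force: [-0.5, 0.6, 1.0]
gripper_width: 0.501
gripper_force: 0.0
```

```bash
sed -i 's/s\["gripper_width"\].round(3)/round(s["gripper_width"],3)/' w.py; python3 w.py w2
```

```text
2.3167 [0.4961 0.0932 0.2061] [ 0.7213  0.6927  0.0009 -0.0015] [ 0.58  0.39 -1.    1.92  0.38  1.03 -0.62] [-0.5  0.6  1. ] 0.501
```

View pics/w2.png

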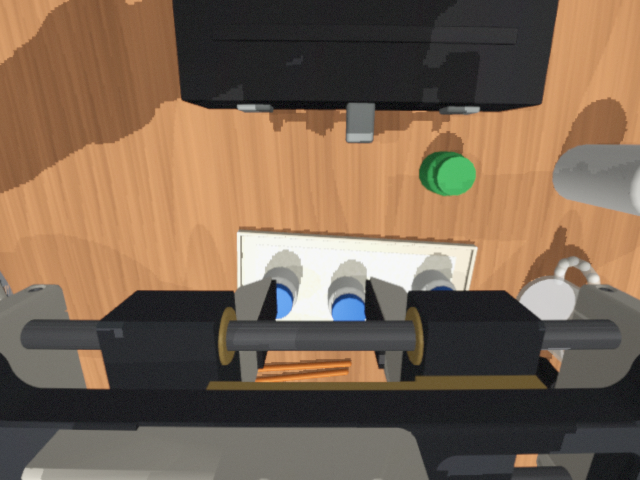

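The wrist view shows the tab's top face from about (347,103) to (374,135), beside the black case. The fingers are at the bottom of the picture, above the tray.

```bash
python3 - <<'E'
from h import *
c=optics.calibration("wrist")
p=onplane(c,[[361,103],[360,135],[347,130],[374,130]],.063);print(p.round(4))
e=onplane(c,[[215,106],[505,108]],.045);print(e.round(4),np.degrees(np.arctan2(*(e[1]-e[0])[[1,0]])))
y=np.radians(87.3)/2
print(plan([.533,.182,.037],[np.cos(y),np.sin(y),0,0]))
E
```

```text
[[0.5351 0.1976 0.063 ]
 [0.534  0.1717 0.063 ]
 [0.5228 0.1763 0.063 ]
 [0.5461 0.1753 0.063 ]]
[[0.4058 0.2026 0.045 ]
 [0.6675 0.1905 0.045 ]] -2.664557025723232
[-2.000e-03 -1.000e-03  5.000e-03  9.260e-01  3.380e-01  1.692e+00]
```

Emit:
{"method": "send_rows", "body": {"targets": [[0, 0, 0, 0.91, 0.35, 0.6, 0], [0, 0, 0, 0.91, 0.35, 0.6, 0], [0, 0, 0, 0.91, 0.35, 0.7, 0], [0, 0, 0, 0.91, 0.35, 0.7, 0]]}}

```text
t: 2.7
tool_pos: [0.5334, 0.1809, 0.1324]
tcp_rot: [0.722, 0.692, -0.001, -0.003]
ft_force: [-0.7, -0.2, -0.5]
gripper_width: 0.499
gripper_force: 0.0
```

Emit:
{"method": "send_rows", "body": {"targets": [[0, 0, 0, 0, 0, 0.5, 0], [0, 0, 0, 0, 0, 0.99, 0], [0, 0, 0, 0, 0, 0.99, 0], [0, 0, 0, 0, 0, 0.99, 0]], "grip_force": 15}}

```text
t: 3.03
tool_pos: [0.5323, 0.1742, 0.0342]
tcp_rot: [0.724, 0.69, -0.004, -0.001]
ft_force: [-0.2, -0.2, 0.5]
gripper_width: 0.502
gripper_force: 0.0
```

Emit:
{"method": "send_rows", "body": {"targets": [[0, 0, 0, 0, 0, 0, -1], [0, 0, 0, 0, 0, 0, -1], [0, 0, 0, 0, 0, 0, -1], [0, 0, 0, 0, 0, 0, -1], [0, 0, 0, 0, 0, 0, -1]]}}

```text
t: 3.45
tool_pos: [0.5337, 0.1784, 0.0397]
tcp_rot: [0.723, 0.691, -0.001, -0.0]
ft_force: [-8.2, -1.0, 9.1]
gripper_width: 0.264
gripper_force: 15.0
```

```bash
python3 - <<'E'
from h import *
s=status.sense();print(s["tool_pos"].round(4),s["ft_force"].round(1),s["gripper_width"]*92,s["gripper_force"])
r=.217
# arc of the tab centre relative to shut, case frame x (to hinge), z
for th in np.arange(.1,1.71,.1):
    x=-.217*np.cos(th)+.011*np.sin(th)+.217; z=.217*np.sin(th)+.011*np.cos(th)-.011
    print(round(th,1),round(x*10,3),round(-z*10,3))
E
```

```text
[0.5337 0.1784 0.0397] [-8.2 -1.   9.1] 24.266606265169685 15.002540051937103
0.1 0.022 -0.216
0.2 0.065 -0.429
0.3 0.129 -0.636
0.4 0.214 -0.836
0.5 0.318 -1.027
0.6 0.441 -1.206
0.7 0.581 -1.372
0.8 0.737 -1.523
0.9 0.907 -1.658
1.0 1.09 -1.775
1.1 1.284 -1.874
1.2 1.486 -1.952
1.3 1.696 -2.01
1.4 1.91 -2.047
1.5 2.126 -2.062
1.6 2.343 -2.056
1.7 2.559 -2.028
```

Emit:
{"method": "send_rows", "body": {"targets": [[0, 0, 0, 0.02, 0, -0.22, -1], [0, 0, 0, 0.07, 0, -0.44, -1], [0, 0, 0, 0.13, 0, -0.65, -1], [0, 0, 0, 0.22, 0, -0.85, -1], [0, 0, 0, 0.22, 0, -0.85, -1]]}}

```text
t: 3.87
tool_pos: [0.5348, 0.2008, 0.1271]
tcp_rot: [0.723, 0.691, -0.001, 0.001]
ft_force: [-6.6, -2.4, 0.7]
gripper_width: 0.26
gripper_force: 15.0
```

Emit:
{"method": "send_rows", "body": {"targets": [[0, 0, 0, 0.11, 0, -0.2, -1], [0, 0, 0, 0.23, 0, -0.38, -1], [0, 0, 0, 0.37, 0, -0.55, -1], [0, 0, 0, 0.53, 0, -0.7, -1], [0, 0, 0, 0.53, 0, -0.7, -1]]}}

```text
t: 4.28
tool_pos: [0.5375, 0.2557, 0.1977]
tcp_rot: [0.722, 0.692, 0.001, 0.001]
ft_force: [-7.8, -4.9, 5.9]
gripper_width: 0.261
gripper_force: 15.0
```

```bash
python3 - <<'E'
from h import *
s=status.sense();print(s["tool_pos"].round(4),s["ft_force"].round(1),s["gripper_width"]*92,s["gripper_force"],s["joint_positions"].round(2))
im=optics.capture("side");cv2.imwrite("pics/s2.png",im[60:300,130:450])
E
```

```text
[0.5375 0.2557 0.1977] [-7.8 -4.9  5.9] 24.0065215787544 15.004377365112305 [ 0.18  0.56 -0.92  1.71  0.5   1.11 -0.93]
```

View pics/s2.png

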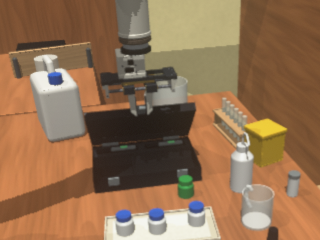

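The lid is following, with the tab in the grip at about (140,105) in the crop, so I'll carry on along the arc.

Emit:
{"method": "send_rows", "body": {"targets": [[0, 0, 0, 0.17, 0, -0.14, -1], [0, 0, 0, 0.36, 0, -0.26, -1], [0, 0, 0, 0.56, 0, -0.36, -1], [0, 0, 0, 0.76, 0, -0.44, -1], [0, 0, 0, 0.76, 0, -0.44, -1]]}}

```text
t: 4.75
tool_pos: [0.5413, 0.3342, 0.241]
tcp_rot: [0.722, 0.692, 0.003, -0.001]
ft_force: [-5.4, -2.4, 9.1]
gripper_width: 0.262
gripper_force: 15.0
```

Emit:
{"method": "send_rows", "body": {"targets": [[0, 0, 0, 0.21, 0, -0.06, -1], [0, 0, 0, 0.43, 0, -0.1, -1], [0, 0, 0, 0.65, 0, -0.11, -1], [0, 0, 0, 0.87, 0, -0.11, -1], [0, 0, 0, 0.87, 0, -0.11, -1]]}}

```text
t: 5.17
tool_pos: [0.5455, 0.4203, 0.2497]
tcp_rot: [0.722, 0.692, 0.003, -0.001]
ft_force: [-2.4, 1.2, 6.3]
gripper_width: 0.263
gripper_force: 15.0
```

Emit:
{"method": "send_rows", "body": {"targets": [[0, 0, 0, 0.22, 0, 0.02, -1], [0, 0, 0, 0.42, 0, 0.06, -1], [0, 0, 0, 0.42, 0, 0.06, -1]]}}

```text
t: 5.42
tool_pos: [0.5475, 0.4609, 0.2424]
tcp_rot: [0.722, 0.692, 0.002, -0.001]
ft_force: [-2.6, 2.7, 2.1]
gripper_width: 0.255
gripper_force: 15.0
```

Emit:
{"method": "send_rows", "body": {"targets": [[0, 0, 0, 0, 0, 0, 0], [0, 0, 0, 0, 0, 0, 0], [0, 0, 0, 0, 0, 0, 0]]}}

```text
t: 5.67
tool_pos: [0.5495, 0.4559, 0.2421]
tcp_rot: [0.724, 0.69, 0.0, 0.001]
ft_force: [0.4, -0.0, -0.2]
gripper_width: 0.422
gripper_force: 0.0
```

Emit:
{"method": "send_rows", "body": {"targets": [[0, 0, 0, 0, 0, -0.4, 0], [0, 0, 0, 0, 0, -0.8, 0], [0, 0, 0, 0, 0, -0.8, 0]]}}

```text
t: 5.92
tool_pos: [0.5507, 0.4593, 0.3311]
tcp_rot: [0.724, 0.69, 0.006, -0.0]
ft_force: [-0.2, 2.5, 2.4]
gripper_width: 0.501
gripper_force: 0.0
```

Emit:
{"method": "send_rows", "body": {"targets": [[0, 0, 0.5, -1, 0, 0, 0], [0, 0, 0.5, -1, 0, 0, 0], [0, 0, 0.5, -1, 0, 0, 0], [0, 0, 0.5, -1, 0, 0, 0], [0, 0, 0.5, -1, 0, 0, 0]]}}

```text
t: 6.33
tool_pos: [0.5454, 0.3542, 0.3224]
tcp_rot: [0.88, 0.475, 0.001, 0.001]
ft_force: [-0.1, 1.0, 0.5]
gripper_width: 0.501
gripper_force: 0.0
```

Emit:
{"method": "send_rows", "body": {"targets": [[0, 0, 0.5, -0.85, 0.5, 0, 0], [0, 0, 0.5, -0.85, 0.5, 0, 0], [0, 0, 0.5, -0.85, 0.5, 0, 0], [0, 0, 0.5, -0.85, 0.5, 0, 0], [0, 0, 0.5, -0.85, 0.5, 0, 0]]}}

```text
t: 6.75
tool_pos: [0.5405, 0.2576, 0.3221]
tcp_rot: [0.972, 0.234, 0.001, 0.0]
ft_force: [-1.0, 0.8, 0.6]
gripper_width: 0.5
gripper_force: 0.0
```

Emit:
{"method": "send_rows", "body": {"targets": [[0, 0, 0.5, -0.5, 0.85, 0.3, 0.3], [0, 0, 0.5, -0.5, 0.85, 0.3, 0.3], [0, 0, 0.5, -0.5, 0.85, 0.3, 0.3], [0, 0, 0.5, -0.5, 0.85, 0.3, 0.3], [0, 0, 0.5, -0.5, 0.85, 0.3, 0.3]]}}

```text
t: 7.17
tool_pos: [0.5344, 0.1601, 0.2914]
tcp_rot: [1.0, -0.024, -0.0, 0.0]
ft_force: [-0.2, 0.9, -0.1]
gripper_width: 0.652
gripper_force: 0.0
```

```bash
python3 w.py w3; python3 - <<'E'
from h import *
im=optics.capture("top");cv2.imwrite("pics/t3.png",im)
for b in bottles(im):print(b)
wi=cv2.imread("pics/w3.png");c=optics.calibration("wrist")
for b in bottles(wi,c):print("w",b)
E
```

```text
7.1667 [0.5344 0.1601 0.2914] [ 9.997e-01 -2.410e-02 -2.000e-04  2.000e-04] [ 0.17  0.3  -0.62  1.7   0.19  1.2  -2.12] [-0.2  0.9 -0.1] 0.652
(577, 145, 50.7, array([ 0.8559, -0.5436,  0.056 ]))
(14, 411, 10.9, array([0.2885, 0.6934, 0.056 ]))
(325, 340, 8.3, array([0.4465, 0.0159, 0.056 ]))
(332, 303, 8.3, array([0.522 , 0.0008, 0.056 ]))
(329, 255, 8.2, array([0.6198, 0.0053, 0.056 ]))
(492, 135, 7.3, array([ 0.8756, -0.3503,  0.056 ]))
w (452, 127, 17.0, array([0.6237, 0.0097, 0.056 ]))
w (436, 270, 14.1, array([0.4506, 0.0175, 0.056 ]))
w (451, 212, 14.1, array([0.5257, 0.0046, 0.056 ]))
```

View pics/t3.png

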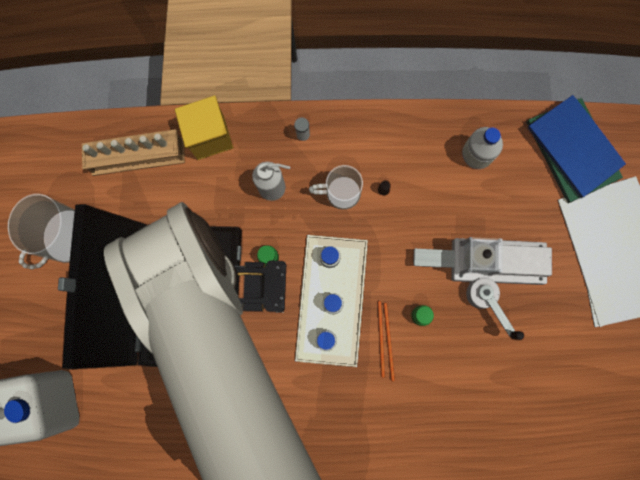

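The lid stands open, leaning back to the left (its tab at (66,285)). The three bottles are unmoved at (329,255), (332,303) and (325,340). I'll take the farthest bottle first.

Emit:
{"method": "send_rows", "body": {"targets": [[0, 0, 0, 0.94, 1, 0.5, 0.4], [0, 0, 0, 0.94, 1, 0.5, 0.4], [0, 0, 0, 0.94, 1, 0.5, 0.4], [0, 0, 0, 0.94, 1, 0.5, 0.4]]}}

```text
t: 7.6
tool_pos: [0.6261, 0.0533, 0.2399]
tcp_rot: [1.0, -0.021, 0.0, 0.001]
ft_force: [-1.1, -0.4, -0.1]
gripper_width: 0.693
gripper_force: 0.0
```

Emit:
{"method": "send_rows", "body": {"targets": [[0, 0, 0, 0, 0.49, 1, 0.4], [0, 0, 0, 0, 0.49, 1, 0.4], [0, 0, 0, 0, 0.49, 1, 0.4], [0, 0, 0, 0, 0.49, 1, 0.4]]}}

```text
t: 7.93
tool_pos: [0.6176, 0.005, 0.1355]
tcp_rot: [1.0, -0.022, -0.005, 0.001]
ft_force: [-0.1, -1.0, -0.8]
gripper_width: 0.703
gripper_force: 0.0
```

```bash
python3 - <<'E'
from h import *
im=optics.capture("top")
for b in bottles(im):
    if abs(b[0]-330)<60: print(b)
y=np.radians(-2.8)/2;s=status.sense();print(s["tool_pos"],s["joint_positions"].round(2),s["gripper_width"])
print(plan([.6215,.007,.013],[np.cos(y),np.sin(y),0,0]))
E
```

```text
(326, 340, 8.3, array([0.4461, 0.0154, 0.056 ]))
[0.61951971 0.00760415 0.13888871] [ 0.32  0.56 -0.5   1.7   0.32  0.97 -1.92] 0.7010898067896721
[-0.     0.006  0.006  0.028  0.006  1.259]
```

Emit:
{"method": "send_rows", "body": {"targets": [[0, 0, 0, 0.02, 0, 0.4, 0.4], [0, 0, 0, 0.02, 0, 0.7, 0.4], [0, 0, 0, 0.02, 0, 0.7, 0.4]]}}

```text
t: 8.23
tool_pos: [0.6212, 0.0104, 0.0687]
tcp_rot: [1.0, -0.02, -0.003, -0.001]
ft_force: [-0.6, 0.2, -0.8]
gripper_width: 0.698
gripper_force: 0.0
```

Emit:
{"method": "send_rows", "body": {"targets": [[0, 0, 0, 0, 0, 0.3, 0.4], [0, 0, 0, 0, 0, 0.54, 0.4], [0, 0, 0, 0, 0, 0.54, 0.4], [0, 0, 0, 0, 0, 0.54, 0.4]], "grip_force": 25}}

```text
t: 8.57
tool_pos: [0.6245, 0.0096, 0.0196]
tcp_rot: [1.0, -0.022, 0.0, -0.001]
ft_force: [-0.0, 0.4, 0.7]
gripper_width: 0.702
gripper_force: 0.0
```

Emit:
{"method": "send_rows", "body": {"targets": [[0, 0, 0, 0, 0, 0, -1], [0, 0, 0, 0, 0, 0, -1], [0, 0, 0, 0, 0, 0, -1], [0, 0, 0, 0, 0, 0, -1], [0, 0, 0, 0, 0, 0, -1]]}}

```text
t: 8.98
tool_pos: [0.625, 0.0071, 0.0197]
tcp_rot: [1.0, -0.023, 0.001, 0.0]
ft_force: [-0.5, -1.3, 7.1]
gripper_width: 0.474
gripper_force: 25.0
```

Emit:
{"method": "send_rows", "body": {"targets": [[0, 0, 0, 0, 0, -0.3, -1], [0, 0, 0, 0, 0, -0.6, -1], [0, 0, 0, 0, 0, -1, -1], [0, 0, 0, 0, 0, -1, -1]]}}

```text
t: 9.32
tool_pos: [0.6287, 0.0085, 0.1259]
tcp_rot: [1.0, -0.023, 0.006, -0.0]
ft_force: [2.1, 0.1, 1.0]
gripper_width: 0.477
gripper_force: 25.0
```

```bash
python3 - <<'E'
from h import *
y=np.radians(-2.8)/2;s=status.sense();print(s["t"],s["tool_pos"],s["joint_positions"].round(2),s["gripper_width"]*92)
print(plan([.649,.266,.113],[np.cos(y),np.sin(y),0,0]))
E
```

```text
9.3167 [0.62871948 0.00845414 0.12593303] [ 0.31  0.58 -0.5   1.7   0.33  0.93 -1.94] 43.908258603924594
[-1.000e-03 -1.200e-02  2.000e-03  8.100e-02 -2.582e+00  1.330e-01]
```

Emit:
{"method": "send_rows", "body": {"targets": [[0, 0, 0, 0.08, -0.35, 0, -1], [0, 0, 0, 0.08, -0.7, 0, -1], [0, 0, 0, 0.08, -1, 0, -1]]}}

```text
t: 9.57
tool_pos: [0.6368, 0.1085, 0.1187]
tcp_rot: [1.0, -0.024, 0.001, -0.001]
ft_force: [0.2, 0.5, -1.1]
gripper_width: 0.474
gripper_force: 25.0
```

Emit:
{"method": "send_rows", "body": {"targets": [[0, 0, 0, 0, -0.35, 0, -1], [0, 0, 0, 0, -0.7, 0, -1], [0, 0, 0, 0, -0.9, 0, -1]]}}

```text
t: 9.82
tool_pos: [0.6394, 0.2028, 0.1185]
tcp_rot: [1.0, -0.021, 0.0, -0.002]
ft_force: [-0.4, 1.0, -1.1]
gripper_width: 0.473
gripper_force: 25.0
```

Emit:
{"method": "send_rows", "body": {"targets": [[0, 0, 0, 0, -0.35, 0, -1], [0, 0, 0, 0, -0.6, 0, -1], [0, 0, 0, 0, -0.68, 0, -1], [0, 0, 0, 0, -0.68, 0, -1]]}}

```text
t: 10.15
tool_pos: [0.6421, 0.2695, 0.118]
tcp_rot: [1.0, -0.021, -0.0, -0.001]
ft_force: [-0.2, 0.1, -0.3]
gripper_width: 0.477
gripper_force: 2.5
```

```bash
python3 - <<'E'
from h import *
y=np.radians(-2.8)/2;s=status.sense();print(s["t"],s["tool_pos"],s["joint_positions"].round(2),s["gripper_width"]*92)
print(plan([.649,.266,.0205],[np.cos(y),np.sin(y),0,0]))
cv2.imwrite("pics/w4.png",optics.capture("wrist"))
E
```

```text
10.15 [0.64212153 0.26946093 0.11802221] [-0.11  0.71 -0.5   1.5   0.37  1.02 -2.31] 43.89787389528481
[-0.003  0.     0.007  0.071  0.034  0.975]
```

View pics/w4.png

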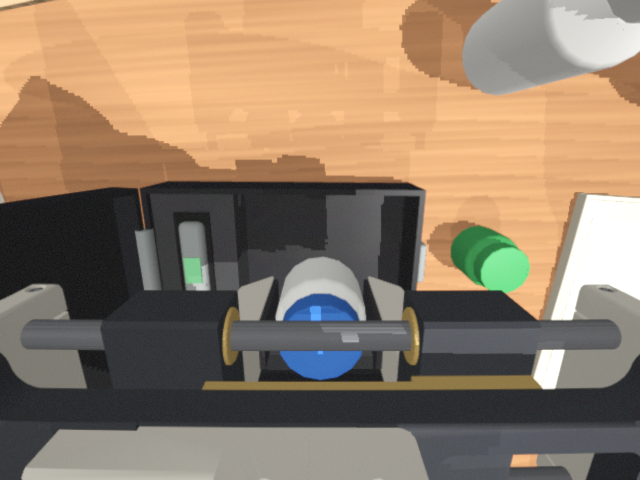

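The bottle is held over the bay, with its cap at (320,335). The bay's far inner edge is near row 192, and its side walls are at columns 243 and 413. The grip has just slackened, so I'll wait for it to recover.

Emit:
{"method": "send_rows", "body": {"targets": [[0, 0, 0, 0, 0, 0, -1], [0, 0, 0, 0, 0, 0, -1], [0, 0, 0, 0, 0, 0, -1], [0, 0, 0, 0, 0, 0, -1], [0, 0, 0, 0, 0, 0, -1]], "grip_force": 30}}

```text
t: 10.62
tool_pos: [0.6439, 0.2636, 0.1178]
tcp_rot: [1.0, -0.024, 0.0, 0.0]
ft_force: [-0.3, 0.4, -0.5]
gripper_width: 0.474
gripper_force: 30.0
```

```bash
python3 - <<'E'
from h import *
c=optics.calibration("wrist")
print(onplane(c,[[330,192],[243,200],[414,195]],.045).round(4))
print([b for b in bottles(cv2.imread("pics/w4.png"),c,.15) if b[2]>20])
im=optics.capture("wrist")
print([b for b in bottles(im,c,.15) if b[2]>20])
y=np.radians(-2.8)/2;s=status.sense();print(s["tool_pos"],s["gripper_width"]*92,s["gripper_force"],s["ft_force"])
print(plan([.649,.266,.0205],[np.cos(y),np.sin(y),0,0]))
E
```

```text
[[0.6881 0.2538 0.045 ]
 [0.6854 0.315  0.045 ]
 [0.6832 0.1952 0.045 ]]
[(320, 352, 40.5, array([0.6327, 0.2632, 0.15  ])), (320, 318, 36.5, array([0.6497, 0.2624, 0.15  ]))]
[(320, 352, 40.5, array([0.6329, 0.2632, 0.15  ])), (320, 318, 36.5, array([0.6495, 0.2624, 0.15  ]))]
[0.64379977 0.26391093 0.11785767] 43.50701991368799 29.999782741069794 [-0.62396052  0.95145304 -0.73878593]
[ 0.    -0.     0.001  0.051 -0.024  0.974]
```

Emit:
{"method": "send_rows", "body": {"targets": [[0, 0, 0, 0.04, -0.02, 0.3, -1], [0, 0, 0, 0.04, -0.02, 0.6, -1], [0, 0, 0, 0.04, -0.02, 0.8, -1], [0, 0, 0, 0.04, -0.02, 0.88, -1], [0, 0, 0, 0.04, -0.02, 0.88, -1]]}}

```text
t: 11.08
tool_pos: [0.6457, 0.2655, 0.027]
tcp_rot: [1.0, -0.023, -0.002, 0.001]
ft_force: [0.4, -1.8, -0.0]
gripper_width: 0.473
gripper_force: 30.0
```

Emit:
{"method": "send_rows", "body": {"targets": [[0, 0, 0, 0, 0, 0.05, -1], [0, 0, 0, 0, 0, 0.09, -1], [0, 0, 0, 0, 0, 0.09, -1]]}}

```text
t: 11.33
tool_pos: [0.6482, 0.2669, 0.0215]
tcp_rot: [1.0, -0.023, 0.001, -0.0]
ft_force: [-1.6, -0.0, -1.2]
gripper_width: 0.475
gripper_force: 30.0
```

Emit:
{"method": "send_rows", "body": {"targets": [[0, 0, 0, 0, 0, 0.02, -1], [0, 0, 0, 0, 0, 0.02, -1], [0, 0, 0, 0, 0, 0.02, 0.35], [0, 0, 0, 0, 0, 0.02, 0.35], [0, 0, 0, 0, 0, 0.02, 0.35]]}}

```text
t: 11.75
tool_pos: [0.6477, 0.2666, 0.0191]
tcp_rot: [1.0, -0.023, 0.0, -0.0]
ft_force: [0.1, 0.2, 0.8]
gripper_width: 0.64
gripper_force: 0.0
```

Emit:
{"method": "send_rows", "body": {"targets": [[0, 0, 0, 0, 0, 0, 0.35], [0, 0, 0, 0, 0, -0.3, 0.35], [0, 0, 0, 0, 0, -0.65, 0.35], [0, 0, 0, 0, 0, -1, 0.35], [0, 0, 0, 0, 0, -1, 0.35]]}}

```text
t: 12.17
tool_pos: [0.652, 0.2694, 0.1272]
tcp_rot: [1.0, -0.023, 0.006, -0.003]
ft_force: [1.3, 1.0, 1.4]
gripper_width: 0.676
gripper_force: 0.0
```

Emit:
{"method": "send_rows", "body": {"targets": [[0, 0, 0, -0.55, 1, 0, 0.4], [0, 0, 0, -0.55, 1, 0, 0.4], [0, 0, 0, -0.55, 1, 0, 0.4], [0, 0, 0, -0.55, 1, 0, 0.4]]}}

```text
t: 12.5
tool_pos: [0.585, 0.1609, 0.1175]
tcp_rot: [1.0, -0.026, -0.002, 0.004]
ft_force: [0.0, -0.2, 0.1]
gripper_width: 0.7
gripper_force: 0.0
```

Emit:
{"method": "send_rows", "body": {"targets": [[0, 0, 0, -0.5, 1, 0, 0.4], [0, 0, 0, -0.5, 1, 0, 0.4], [0, 0, 0, -0.5, 1, 0, 0.4], [0, 0, 0, -0.5, 1, 0, 0.4]]}}

```text
t: 12.83
tool_pos: [0.5302, 0.0644, 0.1178]
tcp_rot: [1.0, -0.027, -0.002, 0.003]
ft_force: [-0.6, -1.2, -1.1]
gripper_width: 0.7
gripper_force: 0.0
```

```bash
python3 - <<'E'
from h import *
im=optics.capture("top")
for b in bottles(im):
    if 140<b[0]<400: print(b)
c=optics.calibration("wrist");wi=optics.capture("wrist")
for b in bottles(wi,c):print("w",b)
cv2.imwrite("pics/t5.png",np.hstack([im[200:400,40:400],cv2.resize(wi,None,fx=.41666,fy=.41666)]))
y=np.radians(-2.8)/2;s=status.sense();print(s["tool_pos"],s["joint_positions"].round(2),s["gripper_width"])
print(plan([.524,.003,.0195],[np.cos(y),np.sin(y),0,0]))
E
```

```text
(203, 246, 8.7, array([0.6437, 0.2689, 0.056 ]))
w (415, 262, 25.7, array([5.25e-01, 2.00e-04, 5.60e-02]))
w (2, 105, 29.6, array([0.6436, 0.2618, 0.056 ]))
w (388, 362, 20.6, array([0.4428, 0.0183, 0.056 ]))
[0.5335456  0.07040963 0.11900374] [ 0.25  0.46 -0.53  1.92  0.31  0.84 -2.07] 0.6987621680570887
[ 0.    -0.001 -0.    -0.063  0.678  0.995]
```

View pics/t5.png

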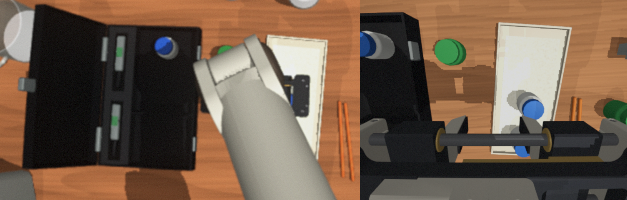

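Bottle 1 stands in the bay, and the next one is at about (.524, .001).

Emit:
{"method": "send_rows", "body": {"targets": [[0, 0, 0, -0.06, 0.35, 0, 0.4], [0, 0, 0, -0.06, 0.69, 0, 0.4], [0, 0, 0, -0.06, 0.69, 0.2, 0.4], [0, 0, 0, -0.06, 0.69, 0.4, 0.4], [0, 0, 0, -0.06, 0.69, 0.4, 0.4]], "grip_force": 30}}

```text
t: 13.35
tool_pos: [0.5229, 0.0039, 0.0761]
tcp_rot: [1.0, -0.023, -0.002, -0.001]
ft_force: [-1.9, 0.2, 0.1]
gripper_width: 0.696
gripper_force: 0.0
```

Emit:
{"method": "send_rows", "body": {"targets": [[0, 0, 0, 0, 0, 0.3, 0.4], [0, 0, 0, 0, 0, 0.58, 0.4], [0, 0, 0, 0, 0, 0.58, 0.4], [0, 0, 0, 0, 0, 0.58, 0.4]]}}

```text
t: 13.68
tool_pos: [0.5237, 0.005, 0.0204]
tcp_rot: [1.0, -0.022, -0.001, -0.0]
ft_force: [0.1, -0.2, 1.3]
gripper_width: 0.695
gripper_force: 0.0
```

Emit:
{"method": "send_rows", "body": {"targets": [[0, 0, 0, 0, 0, 0, -1], [0, 0, 0, 0, 0, 0, -1], [0, 0, 0, 0, 0, 0, -1], [0, 0, 0, 0, 0, 0, -1], [0, 0, 0, 0, 0, 0, -1]]}}

```text
t: 14.1
tool_pos: [0.5255, 0.0027, 0.0223]
tcp_rot: [1.0, -0.023, 0.001, 0.0]
ft_force: [-1.3, -1.1, 6.9]
gripper_width: 0.469
gripper_force: 30.0
```

Emit:
{"method": "send_rows", "body": {"targets": [[0, 0, 0, 0, 0, -0.3, -1], [0, 0, 0, 0, 0, -0.6, -1], [0, 0, 0, 0, 0, -1, -1], [0, 0, 0, 0, 0, -1, -1]]}}

```text
t: 14.43
tool_pos: [0.5291, 0.0038, 0.1277]
tcp_rot: [1.0, -0.023, 0.006, 0.0]
ft_force: [1.6, -0.4, -0.8]
gripper_width: 0.47
gripper_force: 30.0
```

```bash
python3 - <<'E'
from h import *
y=np.radians(-2.8)/2;s=status.sense();print(s["t"],s["tool_pos"],s["joint_positions"].round(2),s["gripper_width"]*92)
print(plan([.588,.265,.118],[np.cos(y),np.sin(y),0,0]))
E
```

```text
14.4333 [0.52905195 0.00381159 0.12770695] [ 0.38  0.43 -0.53  1.95  0.29  0.83 -1.93] 43.19478687841661
[-0.000e+00 -1.100e-02  2.000e-03  4.670e-01 -2.636e+00  1.030e-01]
```

Emit:
{"method": "send_rows", "body": {"targets": [[0, 0, 0, 0.2, -0.35, 0, -1], [0, 0, 0, 0.3, -0.7, 0, -1], [0, 0, 0, 0.5, -1, 0, -1]]}}

```text
t: 14.68
tool_pos: [0.5784, 0.1021, 0.1216]
tcp_rot: [1.0, -0.024, 0.0, -0.0]
ft_force: [0.4, 0.2, -0.6]
gripper_width: 0.47
gripper_force: 30.0
```

Emit:
{"method": "send_rows", "body": {"targets": [[0, 0, 0, 0, -0.35, 0, -1], [0, 0, 0, 0, -0.7, 0, -1], [0, 0, 0, 0, -0.95, 0, -1]]}}

```text
t: 14.93
tool_pos: [0.583, 0.1997, 0.1212]
tcp_rot: [1.0, -0.022, 0.0, -0.001]
ft_force: [0.6, -0.0, -1.1]
gripper_width: 0.473
gripper_force: 30.0
```

Emit:
{"method": "send_rows", "body": {"targets": [[0, 0, 0, 0, -0.35, 0, -1], [0, 0, 0, 0, -0.6, 0, -1], [0, 0, 0, 0, -0.68, 0, -1], [0, 0, 0, 0, -0.68, 0, -1], [0, 0, 0, 0, -0.68, 0, -1]]}}

```text
t: 15.35
tool_pos: [0.5862, 0.2629, 0.1206]
tcp_rot: [1.0, -0.023, -0.0, 0.0]
ft_force: [-0.0, -0.5, -0.3]
gripper_width: 0.471
gripper_force: 30.0
```

```bash
python3 - <<'E'
from h import *
y=np.radians(-2.8)/2;s=status.sense();print(s["t"],s["tool_pos"],s["joint_positions"].round(2),s["gripper_width"]*92,s["gripper_force"])
print(plan([.588,.265,.0215],[np.cos(y),np.sin(y),0,0]))
E
```

```text
15.35 [0.58619154 0.26290225 0.1205735 ] [-0.09  0.62 -0.52  1.65  0.37  0.96 -2.36] 43.36261267451216 29.99952346086502
[ 0.001  0.     0.003  0.017 -0.023  0.991]
```

Emit:
{"method": "send_rows", "body": {"targets": [[0, 0, 0, 0.02, -0.02, 0.3, -1], [0, 0, 0, 0.02, -0.02, 0.6, -1], [0, 0, 0, 0.02, -0.02, 0.8, -1], [0, 0, 0, 0.02, -0.02, 0.9, -1], [0, 0, 0, 0.02, -0.02, 0.95, -1]]}}

```text
t: 15.77
tool_pos: [0.5879, 0.2621, 0.0238]
tcp_rot: [1.0, -0.025, -0.001, 0.001]
ft_force: [0.0, 0.5, -0.3]
gripper_width: 0.472
gripper_force: 30.0
```

Emit:
{"method": "send_rows", "body": {"targets": [[0, 0, 0, 0, 0, 0.04, -1], [0, 0, 0, 0, 0, 0.04, -1], [0, 0, 0, 0, 0, 0.04, 0.35], [0, 0, 0, 0, 0, 0.04, 0.35], [0, 0, 0, 0, 0, 0.04, 0.35]]}}

```text
t: 16.18
tool_pos: [0.5894, 0.2656, 0.0229]
tcp_rot: [1.0, -0.023, 0.001, -0.0]
ft_force: [0.2, 1.1, 0.2]
gripper_width: 0.635
gripper_force: 0.0
```

Emit:
{"method": "send_rows", "body": {"targets": [[0, 0, 0, 0, 0, 0, 0.35], [0, 0, 0, 0, 0, -0.3, 0.35], [0, 0, 0, 0, 0, -0.65, 0.35], [0, 0, 0, 0, 0, -1, 0.35], [0, 0, 0, 0, 0, -1, 0.35]]}}

```text
t: 16.6
tool_pos: [0.5928, 0.2684, 0.1297]
tcp_rot: [1.0, -0.023, 0.005, -0.003]
ft_force: [1.8, 0.9, 0.7]
gripper_width: 0.673
gripper_force: 0.0
```

Emit:
{"method": "send_rows", "body": {"targets": [[0, 0, 0, -0.65, 1, 0, 0.4], [0, 0, 0, -0.65, 1, 0, 0.4], [0, 0, 0, -0.65, 1, 0, 0.4], [0, 0, 0, -0.65, 1, 0, 0.4]]}}

```text
t: 16.93
tool_pos: [0.514, 0.1606, 0.1202]
tcp_rot: [1.0, -0.026, -0.003, 0.004]
ft_force: [-0.4, -1.4, -0.8]
gripper_width: 0.699
gripper_force: 0.0
```

Emit:
{"method": "send_rows", "body": {"targets": [[0, 0, 0, -0.6, 1, 0, 0.4], [0, 0, 0, -0.6, 1, 0, 0.4], [0, 0, 0, -0.6, 1, 0, 0.4], [0, 0, 0, -0.6, 1, 0, 0.4]]}}

```text
t: 17.27
tool_pos: [0.4499, 0.0649, 0.1207]
tcp_rot: [1.0, -0.026, -0.002, 0.003]
ft_force: [-0.2, 0.2, 0.0]
gripper_width: 0.699
gripper_force: 0.0
```

```bash
python3 - <<'E'
from h import *
im=optics.capture("top")
for b in bottles(im):
    if 140<b[0]<400: print(b)
c=optics.calibration("wrist");wi=optics.capture("wrist")
for b in bottles(wi,c):print("w",b)
y=np.radians(-2.8)/2;s=status.sense();print(s["tool_pos"],s["joint_positions"].round(2),s["gripper_width"])
print(plan([.446,.016,.0195],[np.cos(y),np.sin(y),0,0]))
E
```

```text
(204, 273, 9.1, array([0.5863, 0.2662, 0.056 ]))
(203, 246, 8.8, array([0.6437, 0.2684, 0.056 ]))
w (393, 257, 25.2, array([0.4486, 0.0147, 0.056 ]))
w (6, 69, 30.4, array([0.5851, 0.2555, 0.056 ]))
[0.4543914  0.07012486 0.12209143] [ 0.29  0.33 -0.57  2.1   0.26  0.77 -2.07] 0.6958316699899794
[ 1.000e-03 -1.000e-03 -1.000e-03 -5.800e-02  5.440e-01  1.026e+00]
```

Emit:
{"method": "send_rows", "body": {"targets": [[0, 0, 0, -0.05, 0.35, 0, 0.4], [0, 0, 0, -0.05, 0.55, 0, 0.4], [0, 0, 0, -0.05, 0.55, 0.2, 0.4], [0, 0, 0, -0.05, 0.55, 0.4, 0.4], [0, 0, 0, -0.05, 0.55, 0.4, 0.4]]}}

```text
t: 17.78
tool_pos: [0.446, 0.0176, 0.0796]
tcp_rot: [1.0, -0.023, -0.002, -0.001]
ft_force: [-1.7, 0.1, -0.5]
gripper_width: 0.701
gripper_force: 0.0
```

Emit:
{"method": "send_rows", "body": {"targets": [[0, 0, 0, 0, 0, 0.3, 0.4], [0, 0, 0, 0, 0, 0.61, 0.4], [0, 0, 0, 0, 0, 0.61, 0.4], [0, 0, 0, 0, 0, 0.61, 0.4]]}}

```text
t: 18.12
tool_pos: [0.4461, 0.0182, 0.0204]
tcp_rot: [1.0, -0.022, -0.002, -0.0]
ft_force: [0.1, 0.5, 0.2]
gripper_width: 0.7
gripper_force: 0.0
```

Emit:
{"method": "send_rows", "body": {"targets": [[0, 0, 0, 0, 0, 0, -1], [0, 0, 0, 0, 0, 0, -1], [0, 0, 0, 0, 0, 0, -1], [0, 0, 0, 0, 0, 0, -1], [0, 0, 0, 0, 0, 0, -1]]}}

```text
t: 18.53
tool_pos: [0.4481, 0.0165, 0.0222]
tcp_rot: [1.0, -0.023, 0.001, 0.0]
ft_force: [-1.4, -0.0, 9.4]
gripper_width: 0.471
gripper_force: 30.0
```

Emit:
{"method": "send_rows", "body": {"targets": [[0, 0, 0, 0, 0, -0.3, -1], [0, 0, 0, 0, 0, -0.6, -1], [0, 0, 0, 0, 0, -1, -1], [0, 0, 0, 0, 0, -1, -1], [0, 0, 0, 0, 0, -1, -1]]}}

```text
t: 18.95
tool_pos: [0.449, 0.0164, 0.1235]
tcp_rot: [1.0, -0.024, 0.003, 0.001]
ft_force: [-0.5, -0.3, -1.3]
gripper_width: 0.472
gripper_force: 30.0
```

```bash
python3 - <<'E'
from h import *
y=np.radians(-2.8)/2;s=status.sense();print(s["t"],s["tool_pos"],s["joint_positions"].round(2),s["gripper_width"]*92)
print(plan([.534,.265,.118],[np.cos(y),np.sin(y),0,0]))
E
```

```text
18.95 [0.44898956 0.01637225 0.1235023 ] [ 0.41  0.31 -0.57  2.13  0.24  0.76 -1.94] 43.40495930575313
[ 1.000e-03 -6.000e-03  1.000e-03  7.310e-01 -2.524e+00  5.700e-02]
```

Emit:
{"method": "send_rows", "body": {"targets": [[0, 0, 0, 0.25, -0.35, 0, -1], [0, 0, 0, 0.5, -0.7, 0, -1], [0, 0, 0, 0.73, -1, 0, -1]]}}

```text
t: 19.2
tool_pos: [0.5244, 0.1131, 0.12]
tcp_rot: [1.0, -0.025, -0.001, 0.001]
ft_force: [1.5, -0.2, 0.5]
gripper_width: 0.472
gripper_force: 30.0
```

Emit:
{"method": "send_rows", "body": {"targets": [[0, 0, 0, 0, -0.35, 0, -1], [0, 0, 0, 0, -0.7, 0, -1], [0, 0, 0, 0, -0.9, 0, -1]]}}

```text
t: 19.45
tool_pos: [0.5272, 0.2077, 0.1197]
tcp_rot: [1.0, -0.022, -0.001, -0.001]
ft_force: [0.3, 1.1, -0.8]
gripper_width: 0.476
gripper_force: 30.0
```

Emit:
{"method": "send_rows", "body": {"targets": [[0, 0, 0, 0, -0.35, 0, -1], [0, 0, 0, 0, -0.6, 0, -1], [0, 0, 0, 0, -0.62, 0, -1], [0, 0, 0, 0, -0.62, 0, -1], [0, 0, 0, 0, -0.62, 0, -1]]}}

```text
t: 19.87
tool_pos: [0.5306, 0.2639, 0.1195]
tcp_rot: [1.0, -0.023, -0.001, 0.001]
ft_force: [-0.6, -1.1, 0.1]
gripper_width: 0.473
gripper_force: 30.0
```

```bash
python3 - <<'E'
from h import *
y=np.radians(-2.8)/2;s=status.sense();print(s["t"],s["tool_pos"],s["joint_positions"].round(2),s["gripper_width"]*92,s["gripper_force"])
print(plan([.534,.265,.0215],[np.cos(y),np.sin(y),0,0]))
E
```

```text
19.8667 [0.53055826 0.2639191  0.11945759] [-0.08  0.56 -0.56  1.78  0.36  0.91 -2.42] 43.49816373246774 29.999672770500183
[ 0.002  0.002  0.002  0.036 -0.014  0.979]
```

Emit:
{"method": "send_rows", "body": {"targets": [[0, 0, 0, 0.04, -0.01, 0.3, -1], [0, 0, 0, 0.04, -0.01, 0.6, -1], [0, 0, 0, 0.04, -0.01, 0.8, -1], [0, 0, 0, 0.04, -0.01, 0.9, -1], [0, 0, 0, 0.04, -0.01, 0.94, -1]]}}

```text
t: 20.28
tool_pos: [0.5343, 0.263, 0.0245]
tcp_rot: [1.0, -0.024, -0.002, 0.001]
ft_force: [-0.5, -0.3, -0.4]
gripper_width: 0.473
gripper_force: 30.0
```

Emit:
{"method": "send_rows", "body": {"targets": [[0, 0, 0, 0, 0, 0.04, -1], [0, 0, 0, 0, 0, 0.04, -1], [0, 0, 0, 0, 0, 0.04, 0.35], [0, 0, 0, 0, 0, 0.04, 0.35], [0, 0, 0, 0, 0, 0.04, 0.35]]}}

```text
t: 20.7
tool_pos: [0.5363, 0.2663, 0.0239]
tcp_rot: [1.0, -0.023, 0.001, -0.0]
ft_force: [-0.3, -0.2, 0.4]
gripper_width: 0.637
gripper_force: 0.0
```

Emit:
{"method": "send_rows", "body": {"targets": [[0, 0, 0, 0, 0, 0, 0.35], [0, 0, 0, 0, 0, -0.3, 0.35], [0, 0, 0, 0, 0, -0.65, 0.35], [0, 0, 0, 0, 0, -1, 0.35], [0, 0, 0, 0, 0, -1, 0.35]]}}

```text
t: 21.12
tool_pos: [0.5396, 0.2689, 0.1302]
tcp_rot: [1.0, -0.023, 0.005, -0.003]
ft_force: [1.5, 0.6, -0.3]
gripper_width: 0.676
gripper_force: 0.0
```

Emit:
{"method": "send_rows", "body": {"targets": [[0, 0, -0.5, 0, 1, -0.8, -1], [0, 0, -0.5, 0, 1, -0.8, -1], [0, 0, -0.5, 0, 1, -0.8, -1], [0, 0, -0.5, 0, 1, -0.8, -1], [0, 0, -0.5, 0, 1, -0.8, -1]]}}

```text
t: 21.53
tool_pos: [0.5328, 0.1626, 0.2051]
tcp_rot: [0.972, 0.237, 0.002, 0.001]
ft_force: [-0.4, -0.3, 0.4]
gripper_width: 0.362
gripper_force: 0.0
```

Emit:
{"method": "send_rows", "body": {"targets": [[0, 0, -0.5, -0.6, 0.9, -0.4, -1], [0, 0, -0.5, -0.6, 0.9, -0.4, -1], [0, 0, -0.5, -0.6, 0.9, -0.4, -1], [0, 0, -0.5, -0.6, 0.9, -0.4, -1], [0, 0, -0.5, -0.6, 0.9, -0.4, -1]]}}

```text
t: 21.95
tool_pos: [0.5195, 0.0546, 0.2437]
tcp_rot: [0.877, 0.48, 0.0, 0.002]
ft_force: [0.1, -0.0, -0.7]
gripper_width: 0.018
gripper_force: 0.0
```

Emit:
{"method": "send_rows", "body": {"targets": [[0, 0, -0.47, -0.85, 0.4, 0, -1], [0, 0, -0.47, -0.85, 0.4, 0, -1], [0, 0, -0.47, -0.85, 0.4, 0, -1], [0, 0, -0.47, -0.85, 0.4, 0, -1], [0, 0, -0.47, -0.85, 0.4, 0, -1]]}}

```text
t: 22.37
tool_pos: [0.5064, -0.0367, 0.2427]
tcp_rot: [0.734, 0.679, -0.0, 0.0]
ft_force: [0.3, 1.3, 0.2]
gripper_width: 0.007
gripper_force: 0.0
```

```bash
python3 - <<'E'
from h import *
y=np.radians(85.3)/2;s=status.sense();print(s["t"],s["tool_pos"],s["joint_positions"].round(2),s["gripper_width"]*92,s["gripper_force"])
print(plan([.46,-.45,.25],[np.cos(y),np.sin(y),0,0]))
im=optics.capture("top")
for b in bottles(im):
    if 140<b[0]<400: print(b)
E
```

```text
22.3667 [ 0.50635101 -0.03670714  0.24271585] [ 0.79  0.31 -0.91  1.87  0.28  1.09 -0.31] 0.6165035849575001 0.0
[ 0.000e+00  1.000e-03  5.000e-03 -4.156e+00 -1.440e-01 -7.000e-02]
(203, 246, 8.9, array([0.6433, 0.2684, 0.056 ]))
(203, 298, 8.9, array([0.5338, 0.2672, 0.056 ]))
(204, 273, 8.8, array([0.5854, 0.2662, 0.056 ]))
```

Emit:
{"method": "send_rows", "body": {"targets": [[0, 0, 0, -1, -0.04, 0, -1], [0, 0, 0, -1, -0.04, 0, -1], [0, 0, 0, -1, -0.04, 0, -1]]}}

```text
t: 22.67
tool_pos: [0.4943, -0.1384, 0.2427]
tcp_rot: [0.736, 0.677, -0.001, 0.001]
ft_force: [-0.3, -0.5, -0.5]
gripper_width: 0.006
gripper_force: 0.0
```

Emit:
{"method": "send_rows", "body": {"targets": [[0, 0, 0, -1, -0.04, 0, -1], [0, 0, 0, -1, -0.04, 0, -1], [0, 0, 0, -1, -0.04, 0, -1]]}}

```text
t: 22.92
tool_pos: [0.4822, -0.2388, 0.2427]
tcp_rot: [0.737, 0.676, -0.001, 0.001]
ft_force: [0.5, -0.0, 0.3]
gripper_width: 0.004
gripper_force: 0.0
```

Emit:
{"method": "send_rows", "body": {"targets": [[0, 0, 0, -1, -0.04, 0, -1], [0, 0, 0, -1, -0.04, 0, -1], [0, 0, 0, -1, -0.04, 0, -1]]}}

```text
t: 23.17
tool_pos: [0.4701, -0.3386, 0.2426]
tcp_rot: [0.737, 0.676, -0.001, 0.001]
ft_force: [-0.6, -2.1, -0.4]
gripper_width: 0.005
gripper_force: 0.0
```

Emit:
{"method": "send_rows", "body": {"targets": [[0, 0, 0, -1, -0.04, 0, -1], [0, 0, 0, -1, -0.04, 0, -1], [0, 0, 0, -1, -0.04, 0, -1], [0, 0, 0, -1, -0.04, 0, -1]]}}

```text
t: 23.5
tool_pos: [0.4578, -0.4374, 0.2419]
tcp_rot: [0.737, 0.675, -0.001, 0.0]
ft_force: [-0.4, -1.0, -0.7]
gripper_width: 0.004
gripper_force: 0.0
```

```bash
python3 w.py w6
```

```text
23.5 [ 0.4578 -0.4374  0.2419] [ 7.375e-01  6.754e-01 -7.000e-04  4.000e-04] [ 1.24  0.52 -0.73  1.57  0.37  1.19  0.35] [-0.4 -1.  -0.7] 0.004
```

View pics/w6.png

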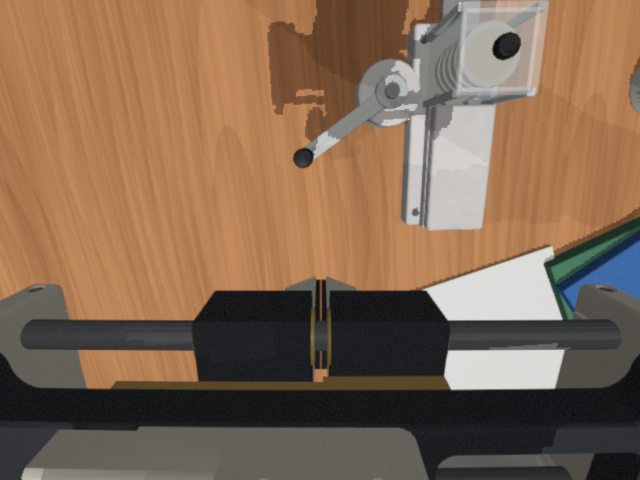

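Wrist view: knob top at (303,157), pivot cap at (392,89) and magazine knob at (507,46).

```bash
python3 - <<'E'
from h import *
c=optics.calibration("wrist")
k=onplane(c,[[303,157]],.095)[0];m=onplane(c,[[507,46]],.13)[0]
print("k",k.round(4),"mag",m.round(4))
for z in (.08,.09,.1):
    p=onplane(c,[[392,89]],z)[0];print(z,p.round(4),np.linalg.norm(p-k)*1e3)
e=onplane(c,[[434,225],[481,228],[493,108],[434,108]],.03)
print(e.round(4),[np.degrees(np.arctan2(*(e[j]-e[i])[[1,0]])).round(1) for i,j in((1,0),(2,1),(3,0))])
d=m-k;print(np.degrees(np.arctan2(d[1],d[0]))-np.degrees(np.arctan2(.1566,-.0793)),np.hypot(*d[:2]),np.hypot(.1566,.0793))
E
```

```text
k [ 0.4499 -0.369   0.095 ] mag [ 0.6084 -0.3009  0.13  ]
0.08 [ 0.5338 -0.3173  0.08  ] 99.70391597468891
0.09 [ 0.5317 -0.3186  0.09  ] 96.24142706315206
0.1 [ 0.5296 -0.3198  0.1   ] 93.78717624151413
[[ 0.5891 -0.4592  0.03  ]
 [ 0.6436 -0.4673  0.03  ]
 [ 0.6498 -0.3375  0.03  ]
 [ 0.5877 -0.3328  0.03  ]] [np.float64(171.6), np.float64(-92.7), np.float64(-89.4)]
-93.60992841755149 0.1724925797321765 0.1755336150143328
```

Emit:
{"method": "send_rows", "body": {"targets": [[0, 0, 0, 0.38, -0.16, 0.4, -1], [0, 0, 0, 0.38, -0.16, 0.8, -1], [0, 0, 0, 0.38, -0.16, 0.9, -1], [0, 0, 0, 0.38, -0.16, 0.9, -1]]}}

```text
t: 23.88
tool_pos: [0.4446, -0.3872, 0.1485]
tcp_rot: [0.733, 0.68, 0.0, -0.004]
ft_force: [-0.1, 0.8, -0.3]
gripper_width: 0.005
gripper_force: 0.0
```

Emit:
{"method": "send_rows", "body": {"targets": [[0, 0, 0, 0, 0, 0.4, -1], [0, 0, 0, 0, 0, 0.8, -1], [0, 0, 0, 0, 0, 0.9, -1], [0, 0, 0, 0, 0, 0.9, -1], [0, 0, 0, 0, 0, 0.9, -1]]}}

```text
t: 24.3
tool_pos: [0.4476, -0.3931, 0.0642]
tcp_rot: [0.734, 0.679, 0.0, 0.0]
ft_force: [0.8, -0.3, -0.3]
gripper_width: 0.005
gripper_force: 0.0
```

Emit:
{"method": "send_rows", "body": {"targets": [[0, 0, 0, 0.2, -0.05, 0, -1], [0, 0, 0, 0.4, -0.1, 0, -1], [0, 0, 0, 0.6, -0.14, 0, -1], [0, 0, 0, 0.8, -0.12, 0, -1], [0, 0, 0, 1, -0.11, 0, -1]]}}

```text
t: 24.72
tool_pos: [0.444, -0.2951, 0.0658]
tcp_rot: [0.735, 0.678, -0.001, 0.003]
ft_force: [2.9, -6.0, -3.8]
gripper_width: 0.001
gripper_force: 3.2
```

Emit:
{"method": "send_rows", "body": {"targets": [[0, 0, 0, 0.1, 0.01, 0, -1], [0, 0, 0, 0.2, 0.03, 0, -1], [0, 0, 0, 0.27, 0.04, 0, -1], [0, 0, 0, 0.27, 0.04, 0, -1], [0, 0, 0, 0.27, 0.04, 0, -1]]}}

```text
t: 25.13
tool_pos: [0.453, -0.2736, 0.0665]
tcp_rot: [0.735, 0.678, -0.001, 0.006]
ft_force: [3.0, -15.3, -3.8]
gripper_width: 0.005
gripper_force: 8.4
```

```bash
python3 - <<'E'
from h import *
s=status.sense();print(s["t"],s["tool_pos"],s["joint_positions"].round(2),s["ft_force"])
im=optics.capture("top");cv2.imwrite("pics/t7.png",cv2.resize(im[210:380,390:570],None,fx=3,fy=3))
E
```

```text
25.1333 [ 0.4529665  -0.2735585   0.06646446] [ 1.02  0.56 -0.66  1.98  0.51  0.76 -0.03] [  2.97893113 -15.32998109  -3.79364124]
```

View pics/t7.png

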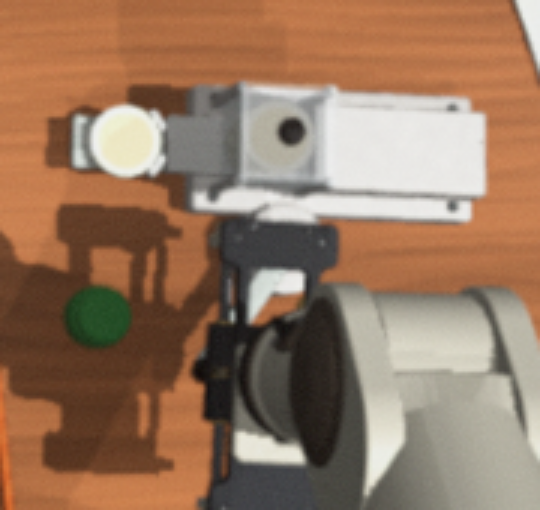

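The dish is fully out on the ledge (crop (127,141)) and the lever is at its stop at 15 N. I'll back off fully and then lift.

Emit:
{"method": "send_rows", "body": {"targets": [[0, 0, 0, -0.2, -0.08, 0, -1], [0, 0, 0, -0.4, -0.1, 0, -1], [0, 0, 0, -0.6, -0.1, 0, -1], [0, 0, 0, -0.8, -0.04, 0, -1], [0, 0, 0, -1, 0.04, 0, -1]]}}

```text
t: 25.6
tool_pos: [0.4464, -0.3677, 0.0653]
tcp_rot: [0.734, 0.679, -0.0, 0.001]
ft_force: [1.3, 0.2, 0.4]
gripper_width: 0.005
gripper_force: 0.0
```

Emit:
{"method": "send_rows", "body": {"targets": [[0, 0, 0, -0.2, 0.02, 0, -1], [0, 0, 0, -0.35, 0.03, 0, -1], [0, 0, 0, -0.35, 0.03, 0, -1], [0, 0, 0, -0.35, 0.03, -0.3, -1], [0, 0, 0, -0.35, 0.03, -0.6, -1]]}}

```text
t: 26.02
tool_pos: [0.4455, -0.399, 0.1232]
tcp_rot: [0.734, 0.679, 0.001, -0.002]
ft_force: [0.5, -0.3, 1.2]
gripper_width: 0.003
gripper_force: 0.0
```

Emit:
{"method": "send_rows", "body": {"targets": [[0, 0, 0, 0, 0, -0.5, 0.5], [0, 0, 0, 0, 0, -0.7, 0.5], [0, 0, 0, 0, 0, -0.7, 0.5], [0, 0, 0, 0, 0, -0.7, 0.5]], "grip_force": 12}}

```text
t: 26.35
tool_pos: [0.448, -0.4007, 0.1965]
tcp_rot: [0.734, 0.679, 0.0, 0.003]
ft_force: [-0.8, -0.1, -0.5]
gripper_width: 0.244
gripper_force: 0.0
```

```bash
cat > disp.py <<'E'
from h import *
# cream dish on the ledge (top view) and lever knob
im=optics.capture("top");c=optics.calibration("top");hsv=cv2.cvtColor(im,cv2.COLOR_BGR2HSV)
m=box(im,405,235,450,285,(hsv[...,0]>18)&(hsv[...,0]<40)&(hsv[...,1]>20)&(hsv[...,2]>150))
for b in blobs(m,40)[:1]:
    (u,v),r=cv2.minEnclosingCircle(b);print("dish",round(u,1),round(v,1),round(r,1),onplane(c,[[u,v]],.044).round(4))
m=box(im,440,320,545,350,im.max(2)<50)
for b in blobs(m,20)[:2]:
    q=cv2.minEnclosingCircle(b);print("knob",np.round(q[0],1),onplane(c,[q[0]],.095).round(4))
y=np.radians(85.5)/2;s=status.sense();print(s["t"],s["tool_pos"].round(4),s["joint_positions"].round(2),s["ft_force"].round(1))
print(plan([.614,-.204,.13],[np.cos(y),np.sin(y),0,0]))
E
python3 disp.py
```

```text
dish 431.4 256.4 8.7 [[ 0.6149 -0.207   0.044 ]]
knob [516.4 334.5] [[ 0.4493 -0.3643  0.095 ]]
26.4 [ 0.4466 -0.4003  0.1944] [ 1.23  0.51 -0.73  1.71  0.38  1.07  0.3 ] [-0.7 -1.1 -0.2]
[2.000e-03 2.000e-03 1.000e-03 2.087e+00 1.517e+00 6.430e-01]
```

Emit:
{"method": "send_rows", "body": {"targets": [[0, 0, 0, 1, 0.75, 0, 0.5], [0, 0, 0, 1, 0.75, 0, 0.5], [0, 0, 0, 1, 0.75, 0, 0.5], [0, 0, 0, 1, 0.75, 0, 0.5]]}}

```text
t: 26.73
tool_pos: [0.5342, -0.2953, 0.1926]
tcp_rot: [0.73, 0.684, 0.004, -0.001]
ft_force: [0.5, 1.3, 0.8]
gripper_width: 0.582
gripper_force: 0.0
```

Emit:
{"method": "send_rows", "body": {"targets": [[0, 0, 0, 1, 0.75, 0.5, 0.5], [0, 0, 0, 1, 0.75, 0.5, 0.5], [0, 0, 0, 1, 0.75, 0.5, 0.5], [0, 0, 0, 1, 0.75, 0.6, 0.5], [0, 0, 0, 1, 0.75, 0.6, 0.5]]}}

```text
t: 27.15
tool_pos: [0.6104, -0.2064, 0.1286]
tcp_rot: [0.731, 0.682, 0.0, -0.004]
ft_force: [-1.0, 0.2, 0.5]
gripper_width: 0.749
gripper_force: 0.0
```

```bash
python3 w.py w8; python3 - <<'E'
from h import *
y=np.radians(85.5)/2
print(plan([.6145,-.2055,.0185],[np.cos(y),np.sin(y),0,0]))
c=optics.calibration("wrist");im=cv2.imread("pics/w8.png");hsv=cv2.cvtColor(im,cv2.COLOR_BGR2HSV)
m=(hsv[...,0]>18)&(hsv[...,0]<40)&(hsv[...,1]>20)&(hsv[...,1]<120)&(hsv[...,2]>150)
for b in blobs(m,200)[:3]:
    (u,v),r=cv2.minEnclosingCircle(b);print("dish",round(u,1),round(v,1),round(r,1),onplane(c,[[u,v]],.044).round(4))
E
```

```text
27.15 [ 0.6104 -0.2064  0.1286] [ 7.313e-01  6.820e-01  1.000e-04 -3.800e-03] [ 0.78  0.67 -0.7   1.63  0.48  1.03 -0.15] [-1.   0.2  0.5] 0.749
[-0.005 -0.003  0.005  0.045  0.052  1.113]
dish 192.5 22.1 182.8 [[ 0.538  -0.0523  0.044 ]]
dish 326.6 248.5 25.0 [[ 0.6146 -0.2126  0.044 ]]
```

View pics/w8.png

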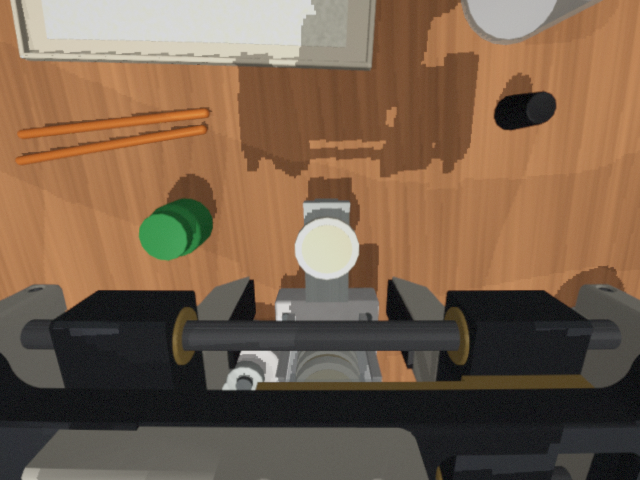

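The dish sits on the ledge at (326,248), centred between the fingers. I'll descend and pinch lightly.

Emit:
{"method": "send_rows", "body": {"targets": [[0, 0, 0, 0.01, 0.04, 0.4, 0.5], [0, 0, 0, 0.01, 0.04, 0.6, 0.5], [0, 0, 0, 0.01, 0.04, 0.6, 0.5]]}}

```text
t: 27.45
tool_pos: [0.6101, -0.2143, 0.068]
tcp_rot: [0.735, 0.678, -0.003, -0.003]
ft_force: [-0.2, 0.6, -0.4]
gripper_width: 0.749
gripper_force: 0.0
```

Emit:
{"method": "send_rows", "body": {"targets": [[0, 0, 0, 0, 0, 0.25, 0.5], [0, 0, 0, 0, 0, 0.51, 0.5], [0, 0, 0, 0, 0, 0.51, 0.5], [0, 0, 0, 0, 0, 0.51, 0.5]], "grip_force": 12}}

```text
t: 27.78
tool_pos: [0.6136, -0.2139, 0.0219]
tcp_rot: [0.735, 0.678, -0.001, -0.001]
ft_force: [0.7, -0.1, -0.1]
gripper_width: 0.749
gripper_force: 0.0
```

Emit:
{"method": "send_rows", "body": {"targets": [[0, 0, 0, 0, 0, 0, -1], [0, 0, 0, 0, 0, 0, -1], [0, 0, 0, 0, 0, 0, -1], [0, 0, 0, 0, 0, 0, -1], [0, 0, 0, 0, 0, 0, -1]]}}

```text
t: 28.2
tool_pos: [0.6161, -0.2132, 0.0236]
tcp_rot: [0.734, 0.679, 0.0, 0.001]
ft_force: [-2.1, -0.1, 6.8]
gripper_width: 0.537
gripper_force: 12.0
```

```bash
python3 - <<'E'
from h import *
s=status.sense();print(s["t"],s["tool_pos"].round(4),s["ft_force"].round(1),s["gripper_width"]*92,s["gripper_force"])
y=np.radians(87.3)/2
print(plan([.449,.30,.14],[np.cos(y),np.sin(y),0,0]))
E
```

```text
28.2 [ 0.6161 -0.2132  0.0236] [-2.1 -0.1  6.8] 49.440715727251096 12.000493258237839
[ 2.000e-03  1.000e-03 -3.000e-02  4.985e+00 -2.064e+00 -1.174e+00]
```

Emit:
{"method": "send_rows", "body": {"targets": [[0, 0, 0, 0, 0, 0, 0.3], [0, 0, 0, 0, 0, 0, 0.3], [0, 0, 0, 0, 0, -0.05, 0.3], [0, 0, 0, 0, 0, -0.05, 0.3], [0, 0, 0, 0, 0, -0.05, 0.3]]}}

```text
t: 28.62
tool_pos: [0.6153, -0.2127, 0.0271]
tcp_rot: [0.734, 0.679, 0.0, 0.0]
ft_force: [-0.1, 0.4, 0.1]
gripper_width: 0.652
gripper_force: 0.0
```

Emit:
{"method": "send_rows", "body": {"targets": [[0, 0, 0, 0, 0, 0, -1], [0, 0, 0, 0, 0, 0, -1], [0, 0, 0, 0, 0, 0, -1], [0, 0, 0, 0, 0, 0, -1], [0, 0, 0, 0, 0, 0, -1]], "grip_force": 14}}

```text
t: 29.03
tool_pos: [0.6149, -0.2126, 0.0266]
tcp_rot: [0.734, 0.679, -0.0, -0.0]
ft_force: [-0.1, 0.0, -1.1]
gripper_width: 0.536
gripper_force: 14.0
```

Emit:
{"method": "send_rows", "body": {"targets": [[0, 0, 0, 0, 0, -0.2, -1], [0, 0, 0, 0, 0, -0.5, -1], [0, 0, 0, 0, 0, -1, -1], [0, 0, 0, 0, 0, -1, -1], [0, 0, 0, 0, 0, -1, -1]]}}

```text
t: 29.45
tool_pos: [0.6181, -0.2131, 0.1311]
tcp_rot: [0.734, 0.679, 0.002, 0.003]
ft_force: [0.0, -0.2, -0.7]
gripper_width: 0.537
gripper_force: 14.0
```

```bash
python3 w.py w9;  python3 - <<'E'
from h import *
s=status.sense();print(s["gripper_width"]*92,s["gripper_force"])
y=np.radians(87.3)/2
print(plan([.449,.30,.14],[np.cos(y),np.sin(y),0,0]))
E
```

```text
29.45 [ 0.6181 -0.2131  0.1311] [0.7341 0.679  0.0018 0.0033] [ 0.77  0.67 -0.7   1.62  0.49  1.02 -0.15] [ 0.  -0.2 -0.7] 0.537
49.58484899220393 13.999921381473541
[ 3.000e-03  1.000e-03 -3.000e-02  4.984e+00 -2.068e+00 -1.280e-01]
```

View pics/w9.png

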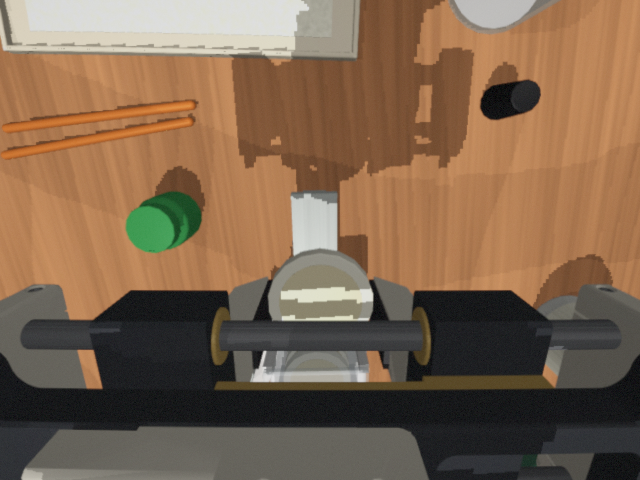

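The dish is held level between the fingers at (320,290). I'm taking it to the dish bay.

Emit:
{"method": "send_rows", "body": {"targets": [[0, 0, -0.03, 0.35, -0.15, 0, -1], [0, 0, -0.03, 0.7, -0.3, 0, -1], [0, 0, -0.03, 1, -0.42, 0, -1]]}}

```text
t: 29.75
tool_pos: [0.5785, -0.108, 0.1248]
tcp_rot: [0.724, 0.69, -0.001, -0.002]
ft_force: [1.4, 1.0, -0.0]
gripper_width: 0.542
gripper_force: 14.0
```

Emit:
{"method": "send_rows", "body": {"targets": [[0, 0, 0, 0.35, -0.14, 0, -1], [0, 0, 0, 0.7, -0.28, 0, -1], [0, 0, 0, 1, -0.4, 0, -1]]}}

```text
t: 30.0
tool_pos: [0.5431, -0.0057, 0.1251]
tcp_rot: [0.723, 0.691, -0.001, -0.001]
ft_force: [0.8, 0.1, 0.8]
gripper_width: 0.543
gripper_force: 14.0
```

Emit:
{"method": "send_rows", "body": {"targets": [[0, 0, 0, 0.35, -0.14, 0, -1], [0, 0, 0, 0.7, -0.28, 0, -1], [0, 0, 0, 1, -0.4, 0, -1]]}}

```text
t: 30.25
tool_pos: [0.5079, 0.0957, 0.1253]
tcp_rot: [0.723, 0.691, -0.001, -0.001]
ft_force: [0.0, 0.1, -0.4]
gripper_width: 0.541
gripper_force: 14.0
```

Emit:
{"method": "send_rows", "body": {"targets": [[0, 0, 0, 0.35, -0.14, 0, -1], [0, 0, 0, 0.7, -0.28, 0, -1], [0, 0, 0, 1, -0.4, 0, -1]]}}

```text
t: 30.5
tool_pos: [0.4727, 0.1973, 0.1253]
tcp_rot: [0.723, 0.691, -0.001, -0.001]
ft_force: [0.2, 0.2, 0.2]
gripper_width: 0.536
gripper_force: 14.0
```

Emit:
{"method": "send_rows", "body": {"targets": [[0, 0, 0, 0.3, -0.12, 0, -1], [0, 0, 0, 0.5, -0.2, 0, -1], [0, 0, 0, 0.6, -0.25, 0, -1], [0, 0, 0, 0.6, -0.25, 0, -1], [0, 0, 0, 0.6, -0.25, 0, -1]]}}

```text
t: 30.92
tool_pos: [0.4525, 0.2556, 0.1257]
tcp_rot: [0.723, 0.691, -0.001, 0.0]
ft_force: [0.1, -0.4, 0.2]
gripper_width: 0.54
gripper_force: 14.0
```

```bash
python3 w.py w10;  python3 - <<'E'
from h import *
s=status.sense();print(s["gripper_width"]*92,s["gripper_force"])
y=np.radians(87.3)/2
print(plan([.4465,.30,.01],[np.cos(y),np.sin(y),0,0]))
E
```

```text
30.9167 [0.4525 0.2556 0.1257] [ 0.7232  0.6907 -0.0011  0.    ] [ 0.09  0.5  -0.81  1.95  0.46  0.89 -1.01] [ 0.1 -0.4  0.2] 0.54
49.61139947403784 13.999896347522736
[-1.000e-03  2.000e-03 -1.000e-03  4.520e-01 -8.700e-02  1.158e+00]
```

View pics/w10.png

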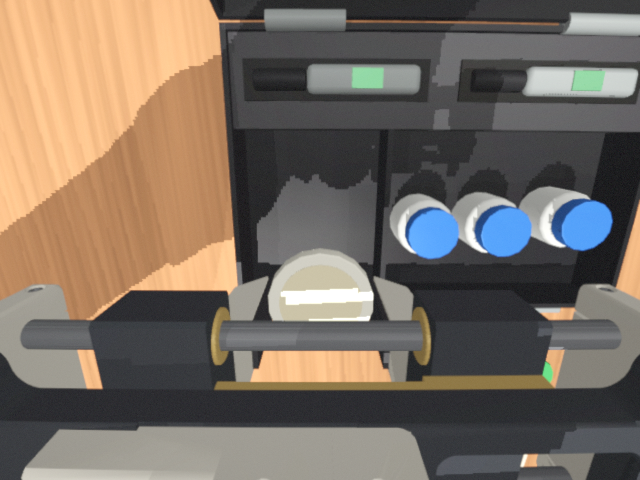

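The dish bay is in view: left wall at column 235, parting wall at columns 379–388, foam edge at row 129 and front wall near row 300. All three bottles are upright.

```bash
python3 - <<'E'
from h import *
c=optics.calibration("wrist")
print(onplane(c,[[235,200],[235,129]],.045).round(4).tolist(),onplane(c,[[379,200],[388,200]],.040).round(4).tolist(),onplane(c,[[310,129]],.045).round(4),onplane(c,[[500,265],[500,303]],.045).round(4).tolist())
E
```

```text
[[0.3937, 0.2934, 0.045], [0.3995, 0.3422, 0.045]] [[0.4989, 0.2875, 0.04], [0.5056, 0.2872, 0.04]] [[0.4508 0.3396 0.045 ]] [[0.5918, 0.2335, 0.045], [0.5954, 0.2009, 0.045]]
```

Emit:
{"method": "send_rows", "body": {"targets": [[0, 0, 0, 0.3, -0.05, 0.1, -1], [0, 0, 0, 0.43, -0.08, 0.3, -1], [0, 0, 0, 0.43, -0.08, 0.5, -1], [0, 0, 0, 0.43, -0.08, 0.5, -1], [0, 0, 0, 0.43, -0.08, 0.5, -1]]}}

```text
t: 31.38
tool_pos: [0.447, 0.2972, 0.0756]
tcp_rot: [0.724, 0.689, -0.002, 0.0]
ft_force: [1.6, 0.1, -0.1]
gripper_width: 0.537
gripper_force: 14.0
```

Emit:
{"method": "send_rows", "body": {"targets": [[0, 0, 0, 0, 0, 0.2, -1], [0, 0, 0, 0, 0, 0.4, -1], [0, 0, 0, 0, 0, 0.55, -1], [0, 0, 0, 0, 0, 0.63, -1], [0, 0, 0, 0, 0, 0.63, -1]]}}

```text
t: 31.8
tool_pos: [0.4467, 0.2984, 0.0126]
tcp_rot: [0.724, 0.69, -0.001, 0.0]
ft_force: [0.1, -0.6, -0.3]
gripper_width: 0.542
gripper_force: 14.0
```

```bash
python3 - <<'E'
from h import *
s=status.sense();print(s["t"],s["tool_pos"].round(4),s["ft_force"].round(1),s["gripper_width"]*92,s["gripper_force"],s["joint_positions"].round(2))
E
```

```text
31.8 [0.4467 0.2984 0.0126] [ 0.1 -0.6 -0.3] 49.88175972043693 13.999991118907928 [-0.11  0.69 -0.67  1.96  0.65  0.72 -1.23]
```

Emit:
{"method": "send_rows", "body": {"targets": [[0, 0, 0, 0, 0, 0.04, -1], [0, 0, 0, 0, 0, 0.065, -1], [0, 0, 0, 0, 0, 0.065, -1], [0, 0, 0, 0, 0, 0.065, -1]]}}

```text
t: 32.13
tool_pos: [0.4472, 0.3003, 0.0077]
tcp_rot: [0.723, 0.69, 0.0, 0.0]
ft_force: [-0.7, 0.1, -0.6]
gripper_width: 0.543
gripper_force: 14.0
```

Emit:
{"method": "send_rows", "body": {"targets": [[0, 0, 0, 0, 0, 0, 0.26], [0, 0, 0, 0, 0, 0, 0.26], [0, 0, 0, 0, 0, 0, 0.26], [0, 0, 0, 0, 0, -0.2, 0.26], [0, 0, 0, 0, 0, -0.5, 0.26]]}}

```text
t: 32.55
tool_pos: [0.4449, 0.2985, 0.0555]
tcp_rot: [0.723, 0.691, -0.003, -0.001]
ft_force: [0.7, 0.5, 0.5]
gripper_width: 0.628
gripper_force: 0.0
```

Emit:
{"method": "send_rows", "body": {"targets": [[0, 0, 0, 0, 0, -0.4, 0.26], [0, 0, 0, 0, 0, -0.8, 0.26], [0, 0, 0, 0, 0, -1, 0.26], [0, 0, 0, 0, 0, -1, 0.26]]}}

```text
t: 32.88
tool_pos: [0.4496, 0.3025, 0.1625]
tcp_rot: [0.723, 0.69, 0.004, 0.001]
ft_force: [1.1, 0.2, -0.8]
gripper_width: 0.626
gripper_force: 0.0
```

Emit:
{"method": "send_rows", "body": {"targets": [[0, 0, 0, -1, 0.05, -0.3, -1], [0, 0, 0, -1, 0.05, -0.3, -1], [0, 0, 0, -1, 0.05, -0.3, -1]]}}

```text
t: 33.13
tool_pos: [0.4469, 0.1958, 0.1869]
tcp_rot: [0.724, 0.69, -0.001, 0.001]
ft_force: [0.3, -0.6, -0.5]
gripper_width: 0.461
gripper_force: 0.0
```

Emit:
{"method": "send_rows", "body": {"targets": [[0, 0, 0, -1, 0.05, -0.3, -1], [0, 0, 0, -1, 0.05, -0.3, -1], [0, 0, 0, -1, 0.05, -0.3, -1]]}}

```text
t: 33.38
tool_pos: [0.4473, 0.0949, 0.2172]
tcp_rot: [0.725, 0.689, -0.001, 0.001]
ft_force: [1.1, 0.2, -0.6]
gripper_width: 0.245
gripper_force: 0.0
```

```bash
python3 - <<'E'
from h import *
y=np.radians(85.3)/2
print(plan([.447,-.398,.20],[np.cos(y),np.sin(y),0,0]))
im=optics.capture("top");cv2.imwrite("pics/t11.png",cv2.resize(im[200:390,60:320],None,fx=2.5,fy=2.5))
E
```

```text
[-1.000e-03  3.000e-03  3.000e-02 -4.922e+00  2.460e-01  1.850e-01]
```

View pics/t11.png

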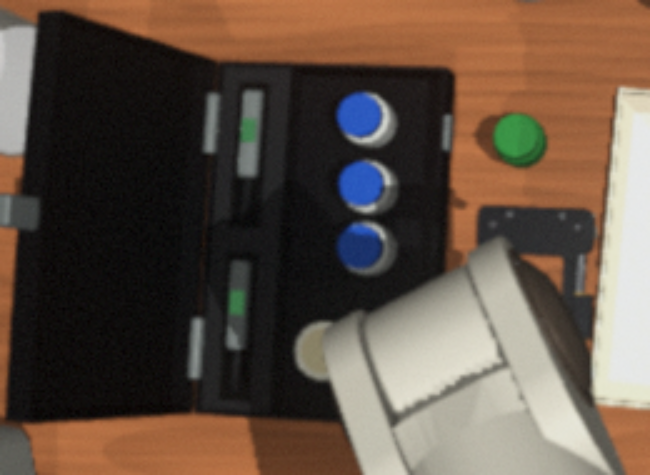

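The first dish lies flat in the dish bay (crop (320,350)), and the bottles and lid are fine. Next cycle.

Emit:
{"method": "send_rows", "body": {"targets": [[0, 0, 0.03, -0.98, 0.05, 0.04, -1], [0, 0, 0.03, -0.98, 0.05, 0.04, -1], [0, 0, 0.03, -0.98, 0.05, 0.04, -1]]}}

```text
t: 33.68
tool_pos: [0.4471, -0.0041, 0.2123]
tcp_rot: [0.736, 0.677, -0.002, 0.0]
ft_force: [-0.2, -0.1, -0.1]
gripper_width: 0.013
gripper_force: 0.0
```

Emit:
{"method": "send_rows", "body": {"targets": [[0, 0, 0, -0.98, 0.02, 0.04, -1], [0, 0, 0, -0.98, 0.02, 0.04, -1], [0, 0, 0, -0.98, 0.02, 0.04, -1]]}}

```text
t: 33.93
tool_pos: [0.4409, -0.1021, 0.2082]
tcp_rot: [0.736, 0.677, -0.001, 0.0]
ft_force: [-0.2, -0.0, -0.3]
gripper_width: 0.008
gripper_force: 0.0
```

Emit:
{"method": "send_rows", "body": {"targets": [[0, 0, 0, -0.98, 0.02, 0.04, -1], [0, 0, 0, -0.98, 0.02, 0.04, -1], [0, 0, 0, -0.98, 0.02, 0.04, -1]]}}

```text
t: 34.18
tool_pos: [0.4351, -0.2002, 0.2042]
tcp_rot: [0.736, 0.677, -0.001, 0.0]
ft_force: [-0.2, -0.4, -0.5]
gripper_width: 0.003
gripper_force: 0.0
```

Emit:
{"method": "send_rows", "body": {"targets": [[0, 0, 0, -0.98, 0.02, 0.04, -1], [0, 0, 0, -0.98, 0.02, 0.04, -1], [0, 0, 0, -0.98, 0.02, 0.04, -1]]}}

```text
t: 34.43
tool_pos: [0.4291, -0.2983, 0.2001]
tcp_rot: [0.736, 0.677, -0.001, 0.0]
ft_force: [-1.1, -0.9, 0.1]
gripper_width: 0.003
gripper_force: 0.0
```

Emit:
{"method": "send_rows", "body": {"targets": [[0, 0, 0, -0.98, 0.02, 0, -1], [0, 0, 0, -0.98, 0.02, 0, -1], [0, 0, 0, -0.98, 0.02, 0, -1], [0, 0, 0, -0.98, 0.02, 0, -1], [0, 0, 0, -0.98, 0.02, 0, -1]]}}

```text
t: 34.85
tool_pos: [0.4249, -0.3897, 0.2001]
tcp_rot: [0.735, 0.678, 0.0, -0.001]
ft_force: [0.1, 0.8, 0.4]
gripper_width: 0.006
gripper_force: 0.0
```

```bash
python3 - <<'E'
from h import *
y=np.radians(85.3)/2;s=status.sense();print(s["t"],s["tool_pos"].round(4),s["tcp_rot"].round(4))
print(plan([.4475,-.395,.0645],[np.cos(y),np.sin(y),0,0]))
E
python3 disp.py | head -2
```

```text
34.85 [ 0.4249 -0.3897  0.2001] [ 7.348e-01  6.783e-01  4.000e-04 -1.000e-03]
[-1.000e-03 -2.000e-03  2.000e-03 -3.700e-02  2.300e-01  1.355e+00]
knob [516. 335.] [[ 0.4483 -0.3635  0.095 ]]
34.9 [ 0.4255 -0.3882  0.2004] [ 1.18  0.43 -0.62  1.76  0.28  1.04  0.38] [-1.   1.2 -0.1]
```

Emit:
{"method": "send_rows", "body": {"targets": [[0, 0, 0, -0.07, 0.23, 0, -1], [0, 0, 0, -0.07, 0.23, 0.3, -1], [0, 0, 0, -0.07, 0.23, 0.6, -1], [0, 0, 0, -0.07, 0.23, 0.7, -1], [0, 0, 0, -0.07, 0.23, 0.7, -1]]}}

```text
t: 35.32
tool_pos: [0.4463, -0.395, 0.1283]
tcp_rot: [0.733, 0.68, -0.0, -0.003]
ft_force: [0.8, -0.1, 0.4]
gripper_width: 0.006
gripper_force: 0.0
```

Emit:
{"method": "send_rows", "body": {"targets": [[0, 0, 0, 0, 0, 0.3, -1], [0, 0, 0, 0, 0, 0.6, -1], [0, 0, 0, 0, 0, 0.66, -1], [0, 0, 0, 0, 0, 0.66, -1], [0, 0, 0, 0, 0, 0.66, -1]]}}

```text
t: 35.73
tool_pos: [0.4488, -0.3985, 0.0669]
tcp_rot: [0.734, 0.679, 0.0, 0.001]
ft_force: [0.4, 0.0, 0.8]
gripper_width: 0.007
gripper_force: 0.0
```

Emit:
{"method": "send_rows", "body": {"targets": [[0, 0, 0, 0.2, -0.05, 0, -1], [0, 0, 0, 0.4, -0.1, 0, -1], [0, 0, 0, 0.6, -0.14, 0, -1], [0, 0, 0, 0.8, -0.12, 0, -1], [0, 0, 0, 1, -0.11, 0, -1]]}}

```text
t: 36.15
tool_pos: [0.4441, -0.3009, 0.0677]
tcp_rot: [0.735, 0.678, -0.001, 0.002]
ft_force: [2.7, -5.5, -3.8]
gripper_width: -0.001
gripper_force: 2.9
```

Emit:
{"method": "send_rows", "body": {"targets": [[0, 0, 0, 0.1, 0.01, 0, -1], [0, 0, 0, 0.2, 0.03, 0, -1], [0, 0, 0, 0.27, 0.04, 0, -1], [0, 0, 0, 0.27, 0.04, 0, -1], [0, 0, 0, 0.27, 0.04, 0, -1]]}}

```text
t: 36.57
tool_pos: [0.4544, -0.2748, 0.0682]
tcp_rot: [0.734, 0.679, 0.001, 0.004]
ft_force: [2.4, -6.9, 0.4]
gripper_width: 0.003
gripper_force: 2.7
```

```bash
python3 disp.py
```

```text
dish 431.5 256.4 9.2 [[ 0.615  -0.2073  0.044 ]]
knob [495.5 333.8] [[ 0.452  -0.3214  0.095 ]]
knob [469.5 334.5] [[ 0.4522 -0.2687  0.095 ]]
36.6167 [ 0.4544 -0.2748  0.0682] [ 0.94  0.54 -0.56  1.97  0.42  0.74  0.06] [ 3.2 -6.1  1.1]
[ 0.007  0.005 -0.     0.828  1.54  -0.611]
```

Emit:
{"method": "send_rows", "body": {"targets": [[0, 0, 0, 0.06, 0.01, 0, -1], [0, 0, 0, 0.06, 0.01, 0, -1], [0, 0, 0, 0.06, 0.01, 0, -1]]}}

```text
t: 36.87
tool_pos: [0.4546, -0.2738, 0.0683]
tcp_rot: [0.736, 0.677, -0.001, 0.006]
ft_force: [0.9, -16.8, -1.5]
gripper_width: 0.007
gripper_force: 7.9
```

Emit:
{"method": "send_rows", "body": {"targets": [[0, 0, 0, -0.2, -0.08, 0, -1], [0, 0, 0, -0.4, -0.1, 0, -1], [0, 0, 0, -0.6, -0.1, 0, -1], [0, 0, 0, -0.8, -0.04, 0, -1], [0, 0, 0, -1, 0.04, 0, -1]]}}

```text
t: 37.28
tool_pos: [0.4487, -0.3674, 0.067]
tcp_rot: [0.734, 0.679, -0.0, 0.001]
ft_force: [0.3, 0.5, -0.5]
gripper_width: 0.005
gripper_force: 0.0
```

Emit:
{"method": "send_rows", "body": {"targets": [[0, 0, 0, -0.2, 0.02, 0, -1], [0, 0, 0, -0.37, 0.03, 0, -1], [0, 0, 0, -0.37, 0.03, 0, -1], [0, 0, 0, -0.37, 0.03, -0.3, -1], [0, 0, 0, -0.37, 0.03, -0.6, -1]]}}

```text
t: 37.7
tool_pos: [0.4478, -0.4008, 0.1251]
tcp_rot: [0.734, 0.679, 0.001, -0.002]
ft_force: [0.8, -0.2, 0.6]
gripper_width: 0.004
gripper_force: 0.0
```

Emit:
{"method": "send_rows", "body": {"targets": [[0, 0, 0, 0, 0, -0.5, 0.5], [0, 0, 0, 0, 0, -0.7, 0.5], [0, 0, 0, 0, 0, -0.7, 0.5], [0, 0, 0, 0, 0, -0.7, 0.5]], "grip_force": 14}}

```text
t: 38.03
tool_pos: [0.4505, -0.4025, 0.1986]
tcp_rot: [0.734, 0.679, 0.0, 0.003]
ft_force: [-0.1, 0.7, -0.1]
gripper_width: 0.24
gripper_force: 0.0
```

```bash
python3 disp.py
```

```text
dish 431.2 256.7 8.9 [[ 0.6144 -0.2066  0.044 ]]
knob [516.4 334.5] [[ 0.4493 -0.3643  0.095 ]]
38.0833 [ 0.4491 -0.4021  0.1965] [ 1.15  0.48 -0.61  1.7   0.31  1.06  0.36] [-0.2  0.1  0.2]
[1.000e-03 1.000e-03 1.000e-03 2.103e+00 1.491e+00 6.650e-01]
```

Emit:
{"method": "send_rows", "body": {"targets": [[0, 0, 0, 1, 0.75, 0, 0.5], [0, 0, 0, 1, 0.75, 0, 0.5], [0, 0, 0, 1, 0.75, 0, 0.5], [0, 0, 0, 1, 0.75, 0, 0.5]]}}

```text
t: 38.42
tool_pos: [0.537, -0.2969, 0.1946]
tcp_rot: [0.73, 0.684, 0.004, -0.002]
ft_force: [0.1, 1.9, 1.1]
gripper_width: 0.579
gripper_force: 0.0
```

Emit:
{"method": "send_rows", "body": {"targets": [[0, 0, 0, 1, 0.74, 0.5, 0.5], [0, 0, 0, 1, 0.74, 0.5, 0.5], [0, 0, 0, 1, 0.74, 0.5, 0.5], [0, 0, 0, 1, 0.74, 0.7, 0.5], [0, 0, 0, 1, 0.74, 0.7, 0.5]]}}

```text
t: 38.83
tool_pos: [0.6111, -0.2075, 0.1193]
tcp_rot: [0.731, 0.682, -0.0, -0.005]
ft_force: [-0.3, -0.9, -1.2]
gripper_width: 0.747
gripper_force: 0.0
```

```bash
python3 - <<'E'
from h import *
y=np.radians(85.3)/2;s=status.sense();print(s["tool_pos"].round(4))
print(plan([.6147,-.2085,.031],[np.cos(y),np.sin(y),0,0]))
E
```

```text
[ 0.6111 -0.2075  0.1193]
[-0.007 -0.006  0.012 -0.012  0.043  0.883]
```

Emit:
{"method": "send_rows", "body": {"targets": [[0, 0, 0, 0.06, 0.04, 0.4, 0.5], [0, 0, 0, 0.06, 0.04, 0.6, 0.5], [0, 0, 0, 0.06, 0.04, 0.6, 0.5], [0, 0, 0, 0.06, 0.04, 0.6, 0.5]]}}

```text
t: 39.17
tool_pos: [0.615, -0.2093, 0.0636]
tcp_rot: [0.734, 0.679, -0.001, -0.002]
ft_force: [1.3, -0.2, 0.1]
gripper_width: 0.748
gripper_force: 0.0
```

Emit:
{"method": "send_rows", "body": {"targets": [[0, 0, 0, 0, 0, 0.2, 0.4], [0, 0, 0, 0, 0, 0.32, 0.4], [0, 0, 0, 0, 0, 0.32, 0.4], [0, 0, 0, 0, 0, 0.32, 0.4], [0, 0, 0, 0, 0, 0.32, 0.4]]}}

```text
t: 39.58
tool_pos: [0.6177, -0.2096, 0.0345]
tcp_rot: [0.734, 0.679, 0.0, 0.001]
ft_force: [-0.3, -0.2, 1.0]
gripper_width: 0.702
gripper_force: 0.0
```

```bash
python3 - <<'E'
from h import *
s=status.sense();print(s["tool_pos"].round(4),s["ft_force"].round(1),s["gripper_width"])
E
```

```text
[ 0.6177 -0.2096  0.0345] [-0.3 -0.2  1. ] 0.7020120514347545
```

Down 4 mm more and 3 mm back in x, then close and lift.

Emit:
{"method": "send_rows", "body": {"targets": [[0, 0, 0, 0, -0.03, 0.045, 0.4], [0, 0, 0, 0, -0.03, 0.045, 0.4], [0, 0, 0, 0, -0.03, 0.045, 0.4]]}}

```text
t: 39.83
tool_pos: [0.6138, -0.2091, 0.029]
tcp_rot: [0.734, 0.679, -0.0, 0.0]
ft_force: [-0.3, 0.5, -0.1]
gripper_width: 0.701
gripper_force: 0.0
```

Emit:
{"method": "send_rows", "body": {"targets": [[0, 0, 0, 0, 0, 0, -1], [0, 0, 0, 0, 0, 0, -1], [0, 0, 0, 0, 0, 0, -1], [0, 0, 0, 0, 0, 0, -1], [0, 0, 0, 0, 0, 0, -1]]}}

```text
t: 40.25
tool_pos: [0.6143, -0.209, 0.0289]
tcp_rot: [0.734, 0.679, 0.0, 0.0]
ft_force: [-0.8, -0.2, 1.8]
gripper_width: 0.535
gripper_force: 14.0
```

Emit:
{"method": "send_rows", "body": {"targets": [[0, 0, 0, 0, 0, -0.2, -1], [0, 0, 0, 0, 0, -0.5, -1], [0, 0, 0, 0, 0, -1, -1], [0, 0, 0, 0, 0, -1, -1], [0, 0, 0, 0, 0, -1, -1]]}}

```text
t: 40.67
tool_pos: [0.6172, -0.2095, 0.1332]
tcp_rot: [0.734, 0.679, 0.002, 0.003]
ft_force: [0.5, -0.4, 0.0]
gripper_width: 0.538
gripper_force: 14.0
```

```bash
cat > held.py <<'E'
from h import *
import sys
c=optics.calibration("wrist");im=optics.capture("wrist");hsv=cv2.cvtColor(im,cv2.COLOR_BGR2HSV);s=status.sense()
p=s["tool_pos"];print(p.round(4),s["gripper_width"]*92,s["gripper_force"])
m=box(im,250,200,390,322,(hsv[...,0]>15)&(hsv[...,0]<40)&(hsv[...,1]>18)&(hsv[...,1]<110)&(hsv[...,2]>90))
for b in blobs(m,200)[:2]:print("dish box",cv2.boundingRect(b))
y=np.radians(87.3)/2;print(plan([float(v) for v in sys.argv[1:4]],[np.cos(y),np.sin(y),0,0]))
E
python3 held.py .447 .236 .125; python3 - <<'E'
import cv2;from h import *
im=cv2.imread("pics/w9.png");hsv=cv2.cvtColor(im,cv2.COLOR_BGR2HSV)
m=box(im,250,200,390,322,(hsv[...,0]>15)&(hsv[...,0]<40)&(hsv[...,1]>18)&(hsv[...,1]<110)&(hsv[...,2]>90))
print([cv2.boundingRect(b) for b in blobs(m,200)[:2]])
E
```

```text
[ 0.6154 -0.2094  0.1306] 49.10721773999511 14.000003635883331
dish box (269, 254, 103, 67)
dish box (250, 277, 18, 43)
[ 3.000e-03  1.000e-03 -3.000e-02  4.309e+00 -2.027e+00  4.400e-02]
[(268, 249, 106, 72), (250, 277, 18, 43)]
```

Emit:
{"method": "send_rows", "body": {"targets": [[0, 0, -0.03, 0.35, -0.17, 0, -1], [0, 0, -0.03, 0.7, -0.34, 0, -1], [0, 0, -0.03, 1, -0.5, 0, -1]]}}

```text
t: 40.97
tool_pos: [0.5699, -0.1035, 0.1268]
tcp_rot: [0.724, 0.69, -0.0, -0.002]
ft_force: [0.6, 0.4, 0.2]
gripper_width: 0.54
gripper_force: 14.0
```

Emit:
{"method": "send_rows", "body": {"targets": [[0, 0, 0, 0.35, -0.16, 0, -1], [0, 0, 0, 0.7, -0.32, 0, -1], [0, 0, 0, 1, -0.46, 0, -1]]}}

```text
t: 41.22
tool_pos: [0.5281, -0.0011, 0.1271]
tcp_rot: [0.723, 0.691, -0.001, -0.001]
ft_force: [0.4, 0.3, 0.1]
gripper_width: 0.543
gripper_force: 14.0
```

Emit:
{"method": "send_rows", "body": {"targets": [[0, 0, 0, 0.35, -0.16, 0, -1], [0, 0, 0, 0.7, -0.32, 0, -1], [0, 0, 0, 1, -0.46, 0, -1]]}}

```text
t: 41.47
tool_pos: [0.4869, 0.1006, 0.1273]
tcp_rot: [0.723, 0.691, -0.001, -0.001]
ft_force: [0.1, -0.4, -0.8]
gripper_width: 0.542
gripper_force: 14.0
```

Emit:
{"method": "send_rows", "body": {"targets": [[0, 0, 0, 0.35, -0.16, 0, -1], [0, 0, 0, 0.7, -0.32, 0, -1], [0, 0, 0, 1, -0.46, 0, -1]]}}

```text
t: 41.72
tool_pos: [0.4457, 0.2024, 0.1274]
tcp_rot: [0.723, 0.691, -0.001, -0.001]
ft_force: [0.4, 0.2, -0.6]
gripper_width: 0.538
gripper_force: 14.0
```

Emit:
{"method": "send_rows", "body": {"targets": [[0, 0, 0, 0.2, -0.08, 0, -1], [0, 0, 0, 0.3, -0.14, 0, -1], [0, 0, 0, 0.3, -0.14, 0, -1], [0, 0, 0, 0.3, -0.14, 0, -1], [0, 0, 0, 0.3, -0.14, 0, -1]]}}

```text
t: 42.13
tool_pos: [0.4361, 0.2291, 0.128]
tcp_rot: [0.724, 0.69, -0.001, 0.0]
ft_force: [0.6, 0.6, -0.6]
gripper_width: 0.54
gripper_force: 14.0
```

```bash
python3 held.py .447 .238 .009;python3 - <<'E'
from h import *
im=optics.capture("top");c=optics.calibration("top");hsv=cv2.cvtColor(im,cv2.COLOR_BGR2HSV)
m=box(im,150,310,235,370,(hsv[...,0]>15)&(hsv[...,0]<40)&(hsv[...,2]>80)&(hsv[...,1]<150))
for b in blobs(m,40):
    q=cv2.boundingRect(b);print(q,onplane(c,[[q[0],q[1]+q[3]/2],[q[0]+q[2],q[1]+q[3]/2]],.018).round(4).tolist())
cal=optics.calibration("wrist");wi=optics.capture("wrist");h=cv2.cvtColor(wi,cv2.COLOR_BGR2HSV)
m=box(wi,230,100,390,245,(h[...,0]>15)&(h[...,0]<40)&(h[...,1]>18)&(h[...,2]>80))
for b in blobs(m,100):
    (u,v),r=cv2.minEnclosingCircle(b);print("w",round(u),round(v),round(r),onplane(cal,[[u,v]],.018).round(4))
E
```

```text
[0.4363 0.229  0.1282] 49.400083002441185 13.99985522031784
dish box (279, 292, 83, 30)
dish box (287, 270, 65, 18)
[-1.000e-03  1.000e-03 -2.000e-03  9.600e-02  1.030e-01  1.191e+00]
(150, 315, 64, 55) [[0.4419, 0.3913, 0.018], [0.4423, 0.2514, 0.018]]
(186, 326, 35, 39) [[0.436, 0.3119, 0.018], [0.436, 0.2364, 0.018]]
(220, 339, 5, 18) [[0.4308, 0.2385, 0.018], [0.4307, 0.2278, 0.018]]
w 330 143 27 [[0.4484 0.3042 0.018 ]]
w 248 216 29 [[0.3779 0.2501 0.018 ]]
w 238 232 13 [[0.3684 0.2365 0.018 ]]
```

Emit:
{"method": "send_rows", "body": {"targets": [[0, 0, 0, 0.08, 0.1, 0, -1], [0, 0, 0, 0.08, 0.1, 0.2, -1], [0, 0, 0, 0.08, 0.1, 0.4, -1], [0, 0, 0, 0.08, 0.1, 0.5, -1], [0, 0, 0, 0.08, 0.1, 0.5, -1]]}}

```text
t: 42.7
tool_pos: [0.4447, 0.2369, 0.0766]
tcp_rot: [0.724, 0.69, -0.002, -0.001]
ft_force: [0.1, -0.5, -0.0]
gripper_width: 0.539
gripper_force: 14.0
```

Emit:
{"method": "send_rows", "body": {"targets": [[0, 0, 0, 0, 0, 0.2, -1], [0, 0, 0, 0, 0, 0.4, -1], [0, 0, 0, 0, 0, 0.6, -1], [0, 0, 0, 0, 0, 0.69, -1], [0, 0, 0, 0, 0, 0.69, -1]]}}

```text
t: 43.12
tool_pos: [0.4451, 0.238, 0.0086]
tcp_rot: [0.724, 0.69, -0.001, -0.0]
ft_force: [0.3, -1.2, 0.3]
gripper_width: 0.537
gripper_force: 14.0
```

```bash
python3 - <<'E'
from h import *
s=status.sense();print(s["t"],s["tool_pos"].round(4),s["ft_force"].round(1),s["gripper_width"]*92,s["gripper_force"],s["joint_positions"].round(2))
E
```

```text
43.1167 [0.4451 0.238  0.0086] [ 0.3 -1.2  0.3] 49.38547880690491 13.99999737739563 [-0.06  0.63 -0.59  2.04  0.58  0.64 -1.09]
```

Emit:
{"method": "send_rows", "body": {"targets": [[0, 0, 0, 0, 0, 0.02, -1], [0, 0, 0, 0, 0, 0.02, -1], [0, 0, 0, 0, 0, 0.02, 0.26], [0, 0, 0, 0, 0, 0.02, 0.26], [0, 0, 0, 0, 0, 0.02, 0.26]]}}

```text
t: 43.53
tool_pos: [0.4466, 0.2391, 0.0085]
tcp_rot: [0.723, 0.69, 0.001, 0.0]
ft_force: [1.0, 1.2, 0.7]
gripper_width: 0.625
gripper_force: 0.0
```

Emit:
{"method": "send_rows", "body": {"targets": [[0, 0, 0, 0, 0, -0.1, 0.26], [0, 0, 0, 0, 0, -0.3, 0.26], [0, 0, 0, 0, 0, -0.65, 0.26], [0, 0, 0, 0, 0, -1, 0.26], [0, 0, 0, 0, 0, -1, 0.26]]}}

```text
t: 43.95
tool_pos: [0.4493, 0.2417, 0.1142]
tcp_rot: [0.723, 0.691, 0.005, 0.002]
ft_force: [1.1, 0.9, 0.7]
gripper_width: 0.631
gripper_force: 0.0
```

Emit:
{"method": "send_rows", "body": {"targets": [[0, 0, 0.03, -1, 0.05, -0.6, -1], [0, 0, 0.03, -1, 0.05, -0.6, -1], [0, 0, 0.03, -1, 0.05, -0.6, -1], [0, 0, 0.03, -1, 0.05, -0.6, -1]]}}

```text
t: 44.28
tool_pos: [0.4484, 0.1326, 0.1706]
tcp_rot: [0.737, 0.676, 0.0, 0.003]
ft_force: [0.3, -0.4, -0.5]
gripper_width: 0.386
gripper_force: 0.0
```

Emit:
{"method": "send_rows", "body": {"targets": [[0, 0, 0, -1, 0.08, -0.3, -1], [0, 0, 0, -1, 0.08, -0.3, -1], [0, 0, 0, -1, 0.08, -0.3, -1]]}}

```text
t: 44.53
tool_pos: [0.4465, 0.0349, 0.1991]
tcp_rot: [0.735, 0.678, -0.0, 0.001]
ft_force: [0.2, -0.5, -0.5]
gripper_width: 0.174
gripper_force: 0.0
```

Emit:
{"method": "send_rows", "body": {"targets": [[0, 0, 0, -1, 0.08, 0, -1], [0, 0, 0, -1, 0.08, 0, -1], [0, 0, 0, -1, 0.08, 0, -1]]}}

```text
t: 44.78
tool_pos: [0.4462, -0.0673, 0.1984]
tcp_rot: [0.736, 0.677, -0.001, 0.001]
ft_force: [-0.4, -0.8, 0.1]
gripper_width: 0.008
gripper_force: 0.0
```

Emit:
{"method": "send_rows", "body": {"targets": [[0, 0, 0, -1, 0.08, 0, -1], [0, 0, 0, -1, 0.08, 0, -1], [0, 0, 0, -1, 0.08, 0, -1]]}}

```text
t: 45.03
tool_pos: [0.4463, -0.1678, 0.1983]
tcp_rot: [0.736, 0.677, -0.001, 0.001]
ft_force: [-0.6, -0.1, 0.2]
gripper_width: 0.008
gripper_force: 0.0
```

Emit:
{"method": "send_rows", "body": {"targets": [[0, 0, 0, -1, 0.08, 0, -1], [0, 0, 0, -1, 0.08, 0, -1], [0, 0, 0, -1, 0.08, 0, -1]]}}

```text
t: 45.28
tool_pos: [0.4462, -0.2685, 0.1983]
tcp_rot: [0.736, 0.677, -0.001, 0.001]
ft_force: [-0.1, -1.2, -0.1]
gripper_width: 0.006
gripper_force: 0.0
```

Emit:
{"method": "send_rows", "body": {"targets": [[0, 0, 0, -1, 0.08, 0, -1], [0, 0, 0, -1, 0.08, 0, -1], [0, 0, 0, -1, 0.08, 0, -1], [0, 0, 0, -1, 0.08, 0, -1], [0, 0, 0, -1, 0.08, 0, -1]]}}

```text
t: 45.7
tool_pos: [0.447, -0.3632, 0.1978]
tcp_rot: [0.735, 0.678, 0.0, -0.0]
ft_force: [0.8, 0.0, 0.2]
gripper_width: 0.008
gripper_force: 0.0
```

```bash
cat > bay.py <<'E'
from h import *
im=optics.capture("top");c=optics.calibration("top");hsv=cv2.cvtColor(im,cv2.COLOR_BGR2HSV)
m=box(im,165,310,228,368,(im.max(2)>70)&(hsv[...,1]<130))
for b in blobs(m,60):
    (u,v),r=cv2.minEnclosingCircle(b);print("baydish",round(u,1),round(v,1),round(r,1),onplane(c,[[u,v]],.018).round(4))
for b in bottles(im):
    if 140<b[0]<400: print("bottle",b[3])
E
python3 bay.py; python3 - <<'E'
from h import *
y=np.radians(85.3)/2;s=status.sense();print(s["t"],s["tool_pos"].round(4),s["gripper_width"])
print(plan([.4475,-.398,.0665],[np.cos(y),np.sin(y),0,0]))
E
python3 disp.py | head -2
```

```text
baydish 189.2 339.9 12.6 [[0.4479 0.305  0.018 ]]
baydish 218.8 340.0 12.7 [[0.4475 0.241  0.018 ]]
bottle [0.5341 0.2674 0.056 ]
bottle [0.6491 0.2691 0.056 ]
bottle [0.6045 0.268  0.056 ]
45.75 [ 0.4475 -0.3616  0.1978] 0.004492862708712405
[ 0.000e+00 -1.000e-03  4.000e-03 -3.650e-01  2.800e-02  1.313e+00]
knob [536.  334.5] [[ 0.4479 -0.4051  0.095 ]]
knob [516.4 334.5] [[ 0.4493 -0.3643  0.095 ]]
```

Emit:
{"method": "send_rows", "body": {"targets": [[0, 0, 0, -0.38, 0.03, 0, -1], [0, 0, 0, -0.38, 0.03, 0.2, -1], [0, 0, 0, -0.38, 0.03, 0.5, -1], [0, 0, 0, -0.38, 0.03, 0.7, -1], [0, 0, 0, -0.38, 0.03, 0.7, -1]]}}

```text
t: 46.22
tool_pos: [0.4452, -0.3969, 0.1238]
tcp_rot: [0.733, 0.68, 0.0, -0.004]
ft_force: [-1.9, 0.7, -0.7]
gripper_width: 0.004
gripper_force: 0.0
```

Emit:
{"method": "send_rows", "body": {"targets": [[0, 0, 0, 0, 0, 0.3, -1], [0, 0, 0, 0, 0, 0.6, -1], [0, 0, 0, 0, 0, 0.62, -1], [0, 0, 0, 0, 0, 0.62, -1], [0, 0, 0, 0, 0, 0.62, -1]]}}

```text
t: 46.63
tool_pos: [0.4486, -0.4007, 0.0677]
tcp_rot: [0.734, 0.679, 0.0, 0.001]
ft_force: [0.2, -0.8, 1.0]
gripper_width: 0.002
gripper_force: 0.0
```

Emit:
{"method": "send_rows", "body": {"targets": [[0, 0, 0, 0.2, -0.05, 0, -1], [0, 0, 0, 0.4, -0.1, 0, -1], [0, 0, 0, 0.6, -0.14, 0, -1], [0, 0, 0, 0.8, -0.12, 0, -1], [0, 0, 0, 1, -0.11, 0, -1]]}}

```text
t: 47.05
tool_pos: [0.4435, -0.303, 0.0683]
tcp_rot: [0.735, 0.678, -0.001, 0.002]
ft_force: [1.7, -5.6, -4.3]
gripper_width: 0.003
gripper_force: 2.7
```

Emit:
{"method": "send_rows", "body": {"targets": [[0, 0, 0, 0.1, 0.01, 0, -1], [0, 0, 0, 0.2, 0.03, 0, -1], [0, 0, 0, 0.3, 0.04, 0, -1], [0, 0, 0, 0.3, 0.04, 0, -1], [0, 0, 0, 0.3, 0.04, 0, -1]]}}

```text
t: 47.47
tool_pos: [0.454, -0.2742, 0.0687]
tcp_rot: [0.734, 0.679, 0.001, 0.004]
ft_force: [2.9, -6.8, -0.3]
gripper_width: 0.005
gripper_force: 2.5
```

```bash
python3 disp.py
```

```text
dish 431.3 256.5 9.3 [[ 0.6148 -0.2069  0.044 ]]
knob [496. 333.] [[ 0.4535 -0.3224  0.095 ]]
knob [469.  334.5] [[ 0.4523 -0.2676  0.095 ]]
47.5167 [ 0.454  -0.2741  0.0686] [ 0.87  0.52 -0.47  1.97  0.35  0.72  0.11] [ 1.9 -5.6  0.2]
[ 0.007  0.005 -0.     0.822  1.544 -0.606]
```

Same extra push as before to reach the stop, then back off fully.

Emit:
{"method": "send_rows", "body": {"targets": [[0, 0, 0, 0.06, 0.01, 0, -1], [0, 0, 0, 0.06, 0.01, 0, -1], [0, 0, 0, 0.06, 0.01, 0, -1]]}}

```text
t: 47.77
tool_pos: [0.4541, -0.2736, 0.0688]
tcp_rot: [0.736, 0.677, -0.001, 0.006]
ft_force: [0.3, -16.6, -2.2]
gripper_width: 0.007
gripper_force: 8.3
```

Emit:
{"method": "send_rows", "body": {"targets": [[0, 0, 0, -0.2, -0.08, 0, -1], [0, 0, 0, -0.4, -0.1, 0, -1], [0, 0, 0, -0.6, -0.1, 0, -1], [0, 0, 0, -0.8, -0.04, 0, -1], [0, 0, 0, -1, 0.04, 0, -1]]}}

```text
t: 48.18
tool_pos: [0.4482, -0.3668, 0.0674]
tcp_rot: [0.734, 0.679, -0.0, 0.001]
ft_force: [-0.1, 0.1, -0.4]
gripper_width: 0.002
gripper_force: 0.1
```

Emit:
{"method": "send_rows", "body": {"targets": [[0, 0, 0, -0.2, 0.02, 0, -1], [0, 0, 0, -0.4, 0.03, 0, -1], [0, 0, 0, -0.4, 0.03, 0, -1], [0, 0, 0, -0.4, 0.03, -0.3, -1], [0, 0, 0, -0.4, 0.03, -0.6, -1]]}}

```text
t: 48.6
tool_pos: [0.4473, -0.4037, 0.1256]
tcp_rot: [0.734, 0.679, 0.0, -0.002]
ft_force: [0.5, -0.0, 1.0]
gripper_width: 0.005
gripper_force: 0.0
```

Emit:
{"method": "send_rows", "body": {"targets": [[0, 0, 0, 0, 0, -0.5, 0.5], [0, 0, 0, 0, 0, -0.7, 0.5], [0, 0, 0, 0, 0, -0.7, 0.5], [0, 0, 0, 0, 0, -0.7, 0.5]], "grip_force": 14}}

```text
t: 48.93
tool_pos: [0.45, -0.4054, 0.1993]
tcp_rot: [0.734, 0.679, 0.0, 0.003]
ft_force: [0.2, 0.4, -0.4]
gripper_width: 0.244
gripper_force: 0.0
```

```bash
python3 disp.py
```

```text
dish 431.2 256.8 9.2 [[ 0.6141 -0.2066  0.044 ]]
knob [516.5 334.5] [[ 0.4493 -0.3645  0.095 ]]
48.9833 [ 0.4486 -0.4047  0.1972] [ 1.08  0.46 -0.51  1.7   0.26  1.04  0.4 ] [-1.2 -0.2 -0.9]
[2.000e-03 1.000e-03 1.000e-03 2.130e+00 1.493e+00 6.710e-01]
```

Emit:
{"method": "send_rows", "body": {"targets": [[0, 0, 0, 1, 0.75, 0, 0.5], [0, 0, 0, 1, 0.75, 0, 0.5], [0, 0, 0, 1, 0.75, 0, 0.5], [0, 0, 0, 1, 0.75, 0, 0.5]]}}

```text
t: 49.32
tool_pos: [0.5365, -0.2995, 0.195]
tcp_rot: [0.73, 0.684, 0.004, -0.002]
ft_force: [1.7, 2.1, 0.5]
gripper_width: 0.577
gripper_force: 0.0
```

Emit:
{"method": "send_rows", "body": {"targets": [[0, 0, 0, 1, 0.74, 0.5, 0.5], [0, 0, 0, 1, 0.74, 0.5, 0.5], [0, 0, 0, 1, 0.74, 0.5, 0.5], [0, 0, 0, 1, 0.74, 0.7, 0.5], [0, 0, 0, 1, 0.74, 0.7, 0.5]]}}

```text
t: 49.73
tool_pos: [0.6107, -0.2099, 0.1198]
tcp_rot: [0.731, 0.682, -0.0, -0.005]
ft_force: [-1.9, 0.3, -1.2]
gripper_width: 0.747
gripper_force: 0.0
```

Emit:
{"method": "send_rows", "body": {"targets": [[0, 0, 0, 0.1, 0.01, 0.3, 0.5], [0, 0, 0, 0.1, 0.01, 0.6, 0.5], [0, 0, 0, 0.1, 0.01, 0.6, 0.5], [0, 0, 0, 0.1, 0.01, 0.6, 0.5]]}}

```text
t: 50.07
tool_pos: [0.6111, -0.2075, 0.0636]
tcp_rot: [0.734, 0.679, -0.002, -0.002]
ft_force: [0.0, -0.6, -0.2]
gripper_width: 0.748
gripper_force: 0.0
```

Emit:
{"method": "send_rows", "body": {"targets": [[0, 0, 0, 0, 0, 0.2, 0.4], [0, 0, 0, 0, 0, 0.35, 0.4], [0, 0, 0, 0, 0, 0.35, 0.4], [0, 0, 0, 0, 0, 0.35, 0.4], [0, 0, 0, 0, 0, 0.35, 0.4]]}}

```text
t: 50.48
tool_pos: [0.6143, -0.2078, 0.0319]
tcp_rot: [0.734, 0.679, 0.0, 0.001]
ft_force: [0.1, 0.3, -0.2]
gripper_width: 0.7
gripper_force: 0.0
```

```bash
python3 - <<'E'
from h import *
s=status.sense();print(s["tool_pos"].round(4),s["ft_force"].round(1),s["gripper_width"])
E
```

```text
[ 0.6143 -0.2078  0.0319] [ 0.1  0.3 -0.2] 0.7001852561240632
```

Emit:
{"method": "send_rows", "body": {"targets": [[0, 0, 0, 0, 0, 0.025, 0.4], [0, 0, 0, 0, 0, 0.025, 0.4], [0, 0, 0, 0, 0, 0.025, 0.4]]}}

```text
t: 50.73
tool_pos: [0.6141, -0.2075, 0.0288]
tcp_rot: [0.734, 0.679, 0.0, 0.0]
ft_force: [0.2, 0.2, -0.2]
gripper_width: 0.702
gripper_force: 0.0
```

Emit:
{"method": "send_rows", "body": {"targets": [[0, 0, 0, 0, 0, 0, -1], [0, 0, 0, 0, 0, 0, -1], [0, 0, 0, 0, 0, 0, -1], [0, 0, 0, 0, 0, 0, -1], [0, 0, 0, 0, 0, 0, -1]]}}

```text
t: 51.15
tool_pos: [0.6139, -0.2074, 0.0284]
tcp_rot: [0.734, 0.679, 0.0, 0.0]
ft_force: [-0.5, 0.7, 0.5]
gripper_width: 0.539
gripper_force: 14.0
```

Emit:
{"method": "send_rows", "body": {"targets": [[0, 0, 0, 0, 0, -0.2, -1], [0, 0, 0, 0, 0, -0.5, -1], [0, 0, 0, 0, 0, -1, -1], [0, 0, 0, 0, 0, -1, -1], [0, 0, 0, 0, 0, -1, -1]]}}

```text
t: 51.57
tool_pos: [0.6169, -0.2079, 0.1327]
tcp_rot: [0.734, 0.679, 0.002, 0.003]
ft_force: [0.7, 0.4, 0.0]
gripper_width: 0.541
gripper_force: 14.0
```

```bash
python3 held.py .4475 .240 .125
```

```text
[ 0.6152 -0.2078  0.1302] 49.5777801674363 13.999991118907928
dish box (269, 258, 103, 63)
dish box (250, 277, 18, 43)
[ 4.000e-03  1.000e-03 -3.000e-02  4.333e+00 -2.021e+00  3.900e-02]
```

Emit:
{"method": "send_rows", "body": {"targets": [[0, 0, -0.03, 0.35, -0.17, 0, -1], [0, 0, -0.03, 0.7, -0.34, 0, -1], [0, 0, -0.03, 1, -0.48, 0, -1]]}}

```text
t: 51.87
tool_pos: [0.5712, -0.1021, 0.1262]
tcp_rot: [0.724, 0.69, -0.001, -0.002]
ft_force: [0.6, 1.4, 0.0]
gripper_width: 0.539
gripper_force: 14.0
```

Emit:
{"method": "send_rows", "body": {"targets": [[0, 0, 0, 0.35, -0.16, 0, -1], [0, 0, 0, 0.7, -0.32, 0, -1], [0, 0, 0, 1, -0.44, 0, -1]]}}

```text
t: 52.12
tool_pos: [0.5314, 0.0003, 0.1265]
tcp_rot: [0.723, 0.691, -0.001, -0.002]
ft_force: [0.2, 0.1, -0.0]
gripper_width: 0.54
gripper_force: 14.0
```

Emit:
{"method": "send_rows", "body": {"targets": [[0, 0, 0, 0.35, -0.16, 0, -1], [0, 0, 0, 0.7, -0.32, 0, -1], [0, 0, 0, 1, -0.44, 0, -1]]}}

```text
t: 52.37
tool_pos: [0.4922, 0.1019, 0.1267]
tcp_rot: [0.723, 0.691, -0.001, -0.001]
ft_force: [-0.7, 0.9, 0.1]
gripper_width: 0.538
gripper_force: 14.0
```

Emit:
{"method": "send_rows", "body": {"targets": [[0, 0, 0, 0.35, -0.16, 0, -1], [0, 0, 0, 0.7, -0.32, 0, -1], [0, 0, 0, 1, -0.44, 0, -1]]}}

```text
t: 52.62
tool_pos: [0.4531, 0.2036, 0.1268]
tcp_rot: [0.723, 0.691, -0.001, -0.001]
ft_force: [0.4, -0.2, -0.1]
gripper_width: 0.538
gripper_force: 14.0
```

Emit:
{"method": "send_rows", "body": {"targets": [[0, 0, 0, 0.2, -0.06, 0, -1], [0, 0, 0, 0.38, -0.12, 0, -1], [0, 0, 0, 0.38, -0.12, 0, -1], [0, 0, 0, 0.38, -0.12, 0, -1], [0, 0, 0, 0.38, -0.12, 0, -1]]}}

```text
t: 53.03
tool_pos: [0.4452, 0.239, 0.1271]
tcp_rot: [0.724, 0.69, -0.001, -0.0]
ft_force: [0.1, 0.2, -0.8]
gripper_width: 0.539
gripper_force: 14.0
```

```bash
python3 held.py .4475 .2395 .020; python3 - <<'E'
from h import *
cal=optics.calibration("wrist");wi=optics.capture("wrist");h=cv2.cvtColor(wi,cv2.COLOR_BGR2HSV)
for b in bottles(wi,cal):print("bottle",b)
# white bodies beside the caps
m=box(wi,385,150,640,300,(h[...,1]<40)&(wi.max(2)>130))
for b in blobs(m,100):print("white",cv2.boundingRect(b))
E
```

```text
[0.4455 0.2387 0.1273] 49.453310412179405 13.999929875135422
dish box (279, 295, 83, 27)
dish box (290, 273, 62, 16)
[-1.000e-03  1.000e-03 -1.000e-03  1.100e-02  2.100e-02  1.073e+00]
bottle (571, 201, 60.9, array([0.6245, 0.2673, 0.056 ]))
bottle (442, 207, 27.4, array([0.533 , 0.2669, 0.056 ]))
white (481, 164, 125, 64)
white (398, 173, 61, 60)
white (578, 284, 59, 16)
white (385, 280, 28, 20)
white (534, 287, 37, 5)
white (562, 208, 24, 17)
```

Emit:
{"method": "send_rows", "body": {"targets": [[0, 0, 0, 0, 0.02, 0.2, -1], [0, 0, 0, 0, 0.02, 0.4, -1], [0, 0, 0, 0, 0.02, 0.5, -1], [0, 0, 0, 0, 0.02, 0.5, -1], [0, 0, 0, 0, 0.02, 0.5, -1]]}}

```text
t: 53.55
tool_pos: [0.4474, 0.2395, 0.0779]
tcp_rot: [0.724, 0.69, -0.001, -0.0]
ft_force: [0.2, 1.0, -0.1]
gripper_width: 0.539
gripper_force: 14.0
```

Emit:
{"method": "send_rows", "body": {"targets": [[0, 0, 0, 0, 0, 0.2, -1], [0, 0, 0, 0, 0, 0.4, -1], [0, 0, 0, 0, 0, 0.5, -1], [0, 0, 0, 0, 0, 0.56, -1], [0, 0, 0, 0, 0, 0.56, -1]]}}

```text
t: 53.97
tool_pos: [0.4473, 0.2401, 0.0218]
tcp_rot: [0.723, 0.69, -0.001, -0.0]
ft_force: [-1.1, -0.1, 0.1]
gripper_width: 0.535
gripper_force: 14.0
```

Emit:
{"method": "send_rows", "body": {"targets": [[0, 0, 0, 0, 0, 0, -1], [0, 0, 0, 0, 0, 0, -1]]}}

```text
t: 54.13
tool_pos: [0.4483, 0.2408, 0.0232]
tcp_rot: [0.723, 0.69, 0.001, 0.0]
ft_force: [-0.8, -0.3, 0.3]
gripper_width: 0.539
gripper_force: 14.0
```

Down 4.5 mm more, release, lift and check.

Emit:
{"method": "send_rows", "body": {"targets": [[0, 0, 0, 0, 0, 0.02, -1], [0, 0, 0, 0, 0, 0.045, -1], [0, 0, 0, 0, 0, 0.045, -1], [0, 0, 0, 0, 0, 0.045, -1]]}}

```text
t: 54.47
tool_pos: [0.4482, 0.2406, 0.0182]
tcp_rot: [0.723, 0.69, 0.001, 0.0]
ft_force: [0.3, 0.4, 2.6]
gripper_width: 0.542
gripper_force: 15.7
```

Emit:
{"method": "send_rows", "body": {"targets": [[0, 0, 0, 0, 0, 0, 0.26], [0, 0, 0, 0, 0, 0, 0.26], [0, 0, 0, 0, 0, 0, 0.26], [0, 0, 0, 0, 0, 0, 0.26]]}}

```text
t: 54.8
tool_pos: [0.4473, 0.24, 0.0175]
tcp_rot: [0.723, 0.69, -0.0, -0.0]
ft_force: [-0.5, 0.1, -0.2]
gripper_width: 0.63
gripper_force: 0.0
```

Emit:
{"method": "send_rows", "body": {"targets": [[0, 0, 0, 0, 0, -0.1, 0.26], [0, 0, 0, 0, 0, -0.3, 0.26], [0, 0, 0, 0, 0, -0.65, 0.26], [0, 0, 0, 0, 0, -1, 0.26], [0, 0, 0, 0, 0, -1, 0.26]]}}

```text
t: 55.22
tool_pos: [0.4509, 0.243, 0.124]
tcp_rot: [0.723, 0.691, 0.004, 0.001]
ft_force: [0.3, 1.3, -1.1]
gripper_width: 0.631
gripper_force: 0.0
```

Emit:
{"method": "send_rows", "body": {"targets": [[0, 0, 0, -1, 0, -0.6, 0.26], [0, 0, 0, -1, 0, -0.6, 0.26], [0, 0, 0, -1, 0, -0.6, 0.26], [0, 0, 0, -1, 0, -0.6, 0.26]]}}

```text
t: 55.55
tool_pos: [0.4446, 0.1344, 0.1804]
tcp_rot: [0.726, 0.688, -0.0, 0.003]
ft_force: [0.2, -0.6, -0.6]
gripper_width: 0.63
gripper_force: 0.0
```

Emit:
{"method": "send_rows", "body": {"targets": [[0, 0, 0, -1, 0, -0.3, 0.26], [0, 0, 0, -1, 0, -0.3, 0.26], [0, 0, 0, -1, 0, -0.3, 0.26], [0, 0, 0, -1, 0, -0.3, 0.26]]}}

```text
t: 55.88
tool_pos: [0.4387, 0.0357, 0.209]
tcp_rot: [0.726, 0.688, -0.0, 0.002]
ft_force: [-0.2, 0.4, 0.1]
gripper_width: 0.626
gripper_force: 0.0
```

Emit:
{"method": "send_rows", "body": {"targets": [[0, 0, 0, -1, 0, 0, 0.26], [0, 0, 0, -1, 0, 0, 0.26], [0, 0, 0, -1, 0, 0, 0.26], [0, 0, 0, -1, 0, 0, 0.26], [0, 0, 0, -1, 0, 0, 0.26]]}}

```text
t: 56.3
tool_pos: [0.4336, -0.0591, 0.2077]
tcp_rot: [0.724, 0.69, 0.0, -0.0]
ft_force: [-0.4, 0.9, -0.1]
gripper_width: 0.632
gripper_force: 0.0
```

```bash
python3 bay.py; python3 disp.py; python3 - <<'E'
from h import *
im=optics.capture("top");c=optics.calibration("top");ref=cv2.imread("pics/top0.png")
# each cap: size, plus white body mask around
for b in bottles(im):
    if 140<b[0]<260: print(b)
for n,(x0,y0,x1,y1) in dict(mug=(300,160,365,210),wash=(245,155,295,203),cap=(375,178,395,198)).items():
    print(n,np.abs(im[y0:y1,x0:x1].astype(int)-ref[y0:y1,x0:x1]).mean().round(1))
# lid region: grey tab of the open lid
m=box(im,50,270,85,300,(cv2.cvtColor(im,cv2.COLOR_BGR2HSV)[...,1]<60)&(im.max(2)>70))
print("tab",[cv2.boundingRect(b) for b in blobs(m,20)])
E
```

```text
baydish 189.1 339.9 12.5 [[0.4477 0.3052 0.018 ]]
baydish 217.7 339.9 13.1 [[0.4479 0.2435 0.018 ]]
bottle [0.5341 0.2673 0.056 ]
bottle [0.6483 0.269  0.056 ]
bottle [0.6045 0.268  0.056 ]
knob [516.4 334.5] [[ 0.4493 -0.3643  0.095 ]]
56.4 [ 0.4338 -0.0575  0.2077] [ 0.63  0.15 -0.6   2.07  0.1   0.95 -0.07] [ 0.2  0.4 -0.2]
[ 0.000e+00 -1.000e-03  3.300e-02 -1.384e+00  1.865e+00  7.760e-01]
(203, 298, 8.9, array([0.5341, 0.2673, 0.056 ]))
(203, 243, 9.0, array([0.6491, 0.2691, 0.056 ]))
(203, 264, 8.7, array([0.6042, 0.2683, 0.056 ]))
mug 5.0
wash 4.9
cap 4.0
tab [(58, 278, 17, 13)]
```

```bash
python3 -c "
from workcell import ticket
print(ticket.close_job())"
```

```text
the job is handed in; nothing more can be done
None
```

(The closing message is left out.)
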